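# Put the tee away in the stayed-flap parts bin

## Robot

A 7-joint arm with a two-finger parallel gripper is mounted at the origin on the work surface. World frame = base frame: x ahead of the robot, y to its left, z up, the work surface at z = 0. Lengths are in mm, angles in rad, forces in N, time in s.
With the tool pointing down it reaches from about 400 to 875 mm from the base axis. Payload 4.4 kg.
Tool frame: the origin (TCP) lies where the fingers leave the gripper's body, on its centre line; the fingertips stand 73 mm ahead of it and the grasp point (between the pads) lies 54 mm ahead of it; z points along the fingers, y is the line along which they close (so a half turn about z gives the same grasp; the last joint's range is limited). The gripper opens to 85 mm and grips with 20 to 120 N. Pads are 22 mm wide; open, the fingers measure 114 mm over their backs; the gripper's body (76 mm by 85 mm) begins 54 mm behind the grasp point. The pads swing forward as they close: fully open they stand 13 mm farther back than shut.
Start: joints at [1.226, 0.628, 0.038, 1.517, -0.027, 0.996, -0.02], TCP at [178.906, -624.908, 303.913] pointing down, gripper open.
Joint ranges: [-3.06, 3.06], [-0.37, 2.12], [-1.25, 1.32], [0.18, 2.47], [-1.1, 4.24], [0.23, 1.98], [-2.94, 2.94]. Speed limits (rad/s): [2.57, 2.57, 3.14, 3.14, 3.14, 3.14, 3.14].

## Interface

Orientations are given as [roll, pitch, yaw] about the fixed x, y, z axes, in that order (R = Rz(yaw) Ry(pitch) Rx(roll)).
In Python, from cell import ctrl gives the robot as it stands.
- The arm moves only by the tool send_rows, never from a script. Its argument "rows" is a list that holds one entry, the list of rows, each a list of 6 numbers: the shift along the tool's x, y, z in cm, then the turn, a rotation vector about the tool's x, y, z in rad. In form: [[[tx, ty, tz, wx, wy, wz], ...]]. A call has 1 to 10 rows; each row is the pose to reach, as a shift and turn from the pose commanded when the call began, along the tool's axes at that moment; what a row does not reach only later rows make up. A row lasts 1/10 s, in which the tool goes at most 50 mm and 8.59 degrees, less where a joint would pass 70% of its speed; a pose out of reach is approached as far as the arm can. A call with a gripper value outside its range is refused whole. "grip" is the closure in counts, from 0 (fully open) to 255 (shut), set as the call begins (left out, the last holds). The fingers move at their own pace and stop on an object; the grip force is fixed at half the most. Time passes only in rows, so rows that repeat a pose let the fingers close. It gives the time, the measured TCP pose, the force, the opening and the grip force at its end, in the units of the state.
- ctrl.read_state(): the state, without advancing time (a new reading comes with each control period).
- ctrl.get_image(name): name is "scene" or "side" or "wrist"; returns a dict with "pixels" (384x512x3 uint8, red, green, blue), "fx", "fy", "cx", "cy" (pixels), "D" ([k1, k2, p1, p2, k3] as OpenCV has them; the pictures are not rectified), "extrinsics" (4x4, takes a point from camera to world coordinates); the wrist camera has in their place "mount" (4x4, takes a point from camera to tool coordinates, whose origin is the TCP and whose axes are the flange's). Camera axes: x right, y up, looking along -z (the intrinsics and any distortion apply to the point x, -y, -z); pixel columns grow to the right and rows downward; lengths in mm; the calibration is good to about 2 mm. A picture is of the moment at which its call begins: read the wrist's pose just before it. There is no depth.
- ctrl.finish_job(): hands the job in; it is judged then, once.
The state is a dict: "clock": time; "qpos": joint angles; "qd": joint speeds; "tau": joint torques, N m; "eef_pos": TCP position; "tool_rot": TCP orientation; "force": force on the tool from outside, world axes, zero at the start; "torque": the same for the moment, N m; "width": finger opening in mm; "gripper_force": force on a finger pad.
Only numpy, scipy, OpenCV 4.12 (cv2) and the standard library are available. Lean on these libraries where they do the work, as an engineer would, in place of code of your own. Each camera call takes 0.05 s, during which the arm holds its last target. There are 200 camera calls.

## Task

Lift the sprung flap of the parts bin all the way until its folding stay locks and holds it open, and put the steel tee fitting into the bin's rear compartment. Then take the stay's knee by its knob and draw it forward over its dead point, so that the flap lifts a little and the stay folds, and ease the flap fully shut: never let it slam, and do not shift the other things on the table or in the bin.

Things in the scene. Friction and masses are not known exactly. Their poses are not given: they have to be found in the camera images.
- bin: Parts bin, a fixed open sheet-metal box 200 (x) x 220 (y) x 85 mm high, walls and floor 4 mm. Origin: centre of its underside, on the table; x points from its front (robot side) to its hinge side, y to its left, z up. A 35 mm high divider across its middle (x = 0) parts a front from a rear compartment; the flap covers both. It may stand turned by up to 10 degrees.
- lid (a joint): Angle of the bin's flap, hinged on the rear wall's top: 0 shut, grows as the front edge rises. A spring and its weight (0.25 to 0.4 kg) pull it shut with about 0.5 N m (3 N at the handle); let go, it slams. At 1.17 rad the straight stay stops it firmly; locked on its stay it rests at about 1.13 rad, still leaning over the rear compartment.
- knee (a joint): Angle of the stay's knee: 0 folded (flap shut), 2.72 rad with the stay straight (dead centre), 3.14 rad at its stop, locked. A weak spring moves the knee towards the lock: it locks by itself when the flap has been raised all the way to the stop and is let down a little; if the flap is not raised fully, it folds again.
- hinge (a point): Point on the flap's hinge axis, mid-width, at bin x = +100, z = 85 mm. Fixed to the bin.
- handle (a point): Middle of the flap's handle, a round steel bar 12 mm thick and 84 mm long running along y, its axis 36 mm above the flap's upper face. Shut, it lies 175 mm in front of the hinge axis and 42 mm above it; it swings with the flap about the hinge, ending behind the raised flap.
- pivot (a point): Point on the axis (along bin y) of the stay's lower pin on the bin's right (-y) outer wall: bin x = -5, z = 55 mm, taken at the knob's distance from the bin (y = -152 mm, 42 mm out from the wall). Fixed to the bin. The stay is two flat steel links of 72.6 mm: lower pin to knee, and knee to the flap's right edge 110 mm from the hinge.
- knob (a point): Centre of the black ball knob, 20 mm across, standing out to the right on the stay's knee. It moves on a circle of 72.6 mm about the pivot point: in front of it when folded, above and behind it when locked. Pulling it forward over dead centre takes 3 to 4 N and lifts the flap 3 degrees; then the knob carries the flap. Link and flap edge overhang it: lean the gripper out to the right, about 35 degrees.
- rear (a point): Centre of the rear compartment's floor, 4 mm above the table; axes as the bin's. Inside it is 94 mm (x) x 212 mm (y). The flap on its stay leans over it, so a vertical gripper does not fit: lean it back towards the robot, fingers pointing forward and down, about 35 degrees.
- tee: Steel pipe tee, loose, about 0.2 kg, lying flat. Run 64 mm long along its x, branch reaching 34 mm from the middle along its y; tubes 22 mm, end collars 26 mm across, 10 mm long. Origin: under the middle of the run, on the table; pipe axes 13 mm above it. At the middle it measures 45 mm along y (-11 to +34). Starts left or right of the bin, where the gauge is not.
- gauge: Bystander: dented brass steam gauge, 100 mm across, 36 mm high, with a 22 mm stem at one side, lying dial up. Origin under its centre.
- rim_big: Bystander: plated dial rim, ring 96 mm across, 9 mm high. Origin at the centre of its underside.
- rim_small: Bystander: plated dial rim, ring 76 mm across, 8 mm high. Origin at the centre of its underside.
- stopper: Black rubber stopper, 36 mm across, 30 mm high, standing in the bin's front compartment; it stays there. Origin under its centre.
- wrench: Bystander: steel wrench, 170 mm long, lying flat. Origin at the middle of its underside.
- plug: Bystander: brass pipe plug, 34 mm across, 28 mm high. Origin under its centre.
Things that resemble listed ones, but are neither listed nor needed, are in the scene too. Several things look just like the tee: the one meant starts nearest to the robot's base.

How it is judged:
By the outcome, as a careful person would: the job done as asked, in the order asked, and still so for the second after the job is handed in, with the robot touching nothing.
It also fails if it takes over 72 s, if anything falls off the work surface, if the arm or the gripper's body presses on something with over 40 N, if the wrist force passes 120 N, or if a joint passes its speed limit or range.

## Working session

There is one attempt and no reset: what is moved stays moved. The work goes in short steps, Python scripts to look and compute and a tool call to move; the robot and the scene stay as the last step left them, time stands still between calls to the robot, and variables do not carry over. Pictures are saved under pics/ and viewed, at most 10 in all, crops included, and the job is handed in when it is done.

Besides the shell and the picture viewer there is one more tool, called after "Call:" as name(argument=value, ...), one argument or row to a line, values as JSON. send_rows: Moves the arm, as the interface text tells. Its arguments: {"type":"object","properties":{"rows":{"type":"array","items":{"type":"array","items":{"type":"array","items":{"type":"number"}}}},"grip":{"type":"number"}},"required":["rows"]}

```bash
ls; mkdir -p pics
python3 - <<'E'
from cell import ctrl
import cv2,json,numpy as np
s=ctrl.read_state(); print(s)
for n in("scene","side"):
    d=ctrl.get_image(n); cv2.imwrite(f"pics/{n}0.png",cv2.resize(d["pixels"][:,:,::-1],(800,600),interpolation=cv2.INTER_CUBIC))
    np.savez(f"{n}.npz",**d)
    print(n,d["fx"],d["fy"],d["cx"],d["cy"],d["D"],np.round(d["extrinsics"],3).tolist())
E
```

```text
pics
{'clock': 0.0, 'qpos': array([ 1.22619732,  0.62935529,  0.03845036,  1.51836523, -0.0270023 ,
        0.99629739, -0.02002475]), 'qd': array([-3.27035937e-04, -9.16617757e-04, -2.66741863e-03,  7.08175929e-04,
       -4.16126716e-04, -3.88839879e-04,  6.11191941e-05]), 'tau': array([-6.80946632e-04, -5.63404155e+01,  1.22657865e+00, -1.93446207e+01,
        1.11044492e-02,  1.04972773e-02,  9.91620482e-06]), 'eef_pos': array([ 178.77278991, -624.42678385,  302.98406354]), 'tool_rot': array([-3.13968588e+00,  2.86944899e-05,  2.78766292e-01]), 'force': array([0.62562934, 0.3107231 , 0.55207792]), 'torque': array([ 0.00581988,  0.04547801, -0.01726246]), 'gripper_force': 0.0, 'width': 85.39965177803045}
scene 471.66595927806577 471.66595927806577 261.40029081779466 198.09858040558413 [-0.19644041  0.          0.          0.          0.        ] [[0.438, -0.645, 0.626, 1275.993], [0.899, 0.301, -0.318, -310.946], [0.017, 0.703, 0.711, 961.157], [0.0, 0.0, 0.0, 1.0]]
side 418.3436932253452 418.3436932253452 253.56058711979975 198.86795537640754 [-0.03025802  0.          0.          0.          0.        ] [[-0.986, 0.105, -0.128, 399.073], [-0.165, -0.574, 0.802, 990.818], [0.011, 0.812, 0.584, 755.325], [0.0, 0.0, 0.0, 1.0]]
```

View pics/scene0.png

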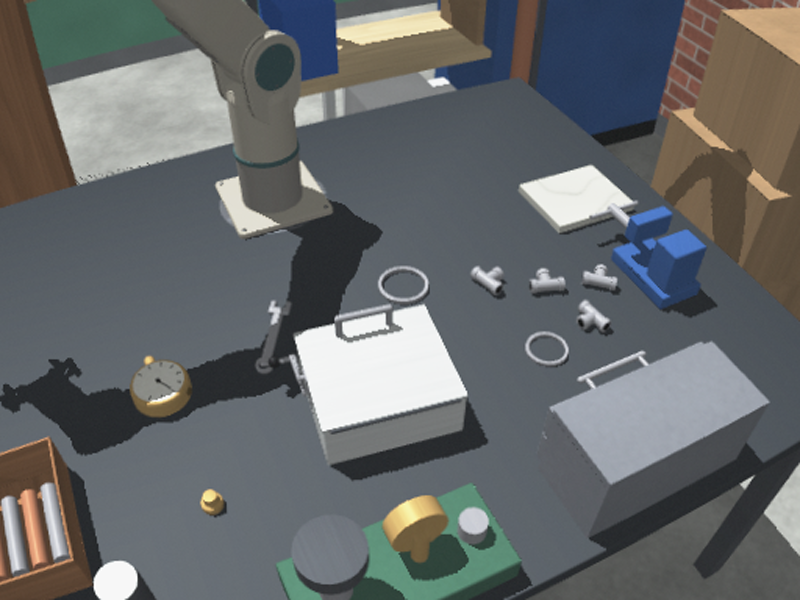

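View pics/side0.png

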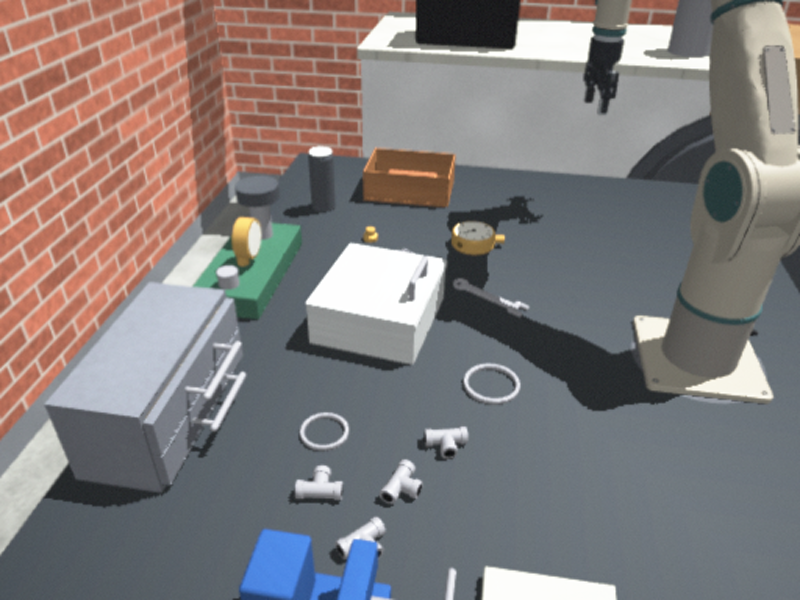

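The scene picture shows the white bin (flap corners at about 295,335 / 427,307 / 465,402 / 329,433). The gauge is on the right at 160,388, and four tees are on the left, with the one nearest the base at 488,280. The side picture shows the same layout, with that tee at 446,440.

```bash
cat > h.py <<'E'
import numpy as np, cv2
from scipy.spatial.transform import Rotation as Rot
from scipy.optimize import least_squares
def cam(d,T=None):
    T=np.array(d["extrinsics"]) if T is None else T
    K=np.array([[d["fx"],0,d["cx"]],[0,d["fy"],d["cy"]],[0,0,1.]]); return dict(T=T,K=K,D=np.array(d["D"],float))
def proj(c,P):
    P=np.atleast_2d(P).astype(float); q=(P-c["T"][:3,3])@c["T"][:3,:3]; q=q*[1,-1,-1]
    return cv2.projectPoints(q,np.zeros(3),np.zeros(3),c["K"],c["D"])[0][:,0]
def ray(c,uv,z):
    n=cv2.undistortPoints(np.array(uv,float).reshape(-1,1,2),c["K"],c["D"])[:,0]
    d=np.c_[n[:,0],-n[:,1],-np.ones(len(n))]@c["T"][:3,:3].T; o=c["T"][:3,3]
    return o+d*((z-o[2])/d[:,2])[:,None]
def Rz(a): return Rot.from_euler("z",a).as_matrix()
def load(n): return cam(dict(np.load(n+".npz")))
def toolR(rpy): return Rot.from_euler("xyz",rpy).as_matrix()
def row(cur_p,cur_rpy,p,R):
    "shift(cm), rotvec in current tool axes"
    R0=toolR(cur_rpy); return np.r_[R0.T@(np.array(p)-cur_p)/10, Rot.from_matrix(R0.T@R).as_rotvec()]
E
python3 - <<'E'
from h import *
S=800/512
A,B=load("scene"),load("side")
L=91
pa=[((-100,-110,L),(295,335)),((-100,110,L),(427,307)),((100,110,L),(465,402)),((100,-110,L),(329,433)),((100,-110,0),(334,461)),((100,110,0),(463,430))]
pb=[((100,-110,L),(358,248)),((-100,-110,L),(444,262)),((-100,110,L),(418,318)),((100,110,L),(312,302)),((100,110,0),(310,345)),((-100,110,0),(411,356))]
def f(v):
    r=[]
    for c,l in((A,pa),(B,pb)):
        P=np.array([p for p,_ in l],float)@Rz(v[2]).T+[v[0],v[1],0]
        r.append(proj(c,P)-np.array([u for _,u in l])/S)
    return np.vstack(r).ravel()
s=least_squares(f,[600,0,0],loss="soft_l1"); print(s.x,np.degrees(s.x[2])); print(f(s.x).reshape(-1,2).round(1).tolist())
for n,u,w,z in(("tee",(489,281),(446,438),13),("rimb",(404,285),(492,384),4),("gauge",(160,386),(474,236),30),("plug",(211,502),(371,236),14),("wr1",(268,365),(461,285),3),("wr2",(280,305),(520,306),3),("rims",(547,349),(324,432),4)):
    print(n,ray(A,np.array(u)/S,z)[0].round(0),ray(B,np.array(w)/S,z)[0].round(0))
for n,c in(("scene",A),("side",B)):
    im=cv2.imread(f"pics/{n}0.png"); 
    for p in [(-100,-110,L),(-100,110,L),(100,110,L),(100,-110,L),(-75,-42,127),(-75,42,127),(100,110,0),(100,-110,0),(-100,110,0),(-5,-152,55)]:
        q=np.array(p)@Rz(s.x[2]).T+[s.x[0],s.x[1],0]; u=proj(c,q)[0]*S; cv2.circle(im,tuple(int(round(k)) for k in u),2,(0,0,255),-1)
    if n=="scene": a=cv2.resize(im[240:480,230:510],None,fx=1.42,fy=1.42)
    else: b=cv2.resize(im[220:460,290:570],None,fx=1.42,fy=1.42)
cv2.imwrite("pics/ov.png",np.hstack([a,b]))
E
```

```text
[ 5.94544999e+02 -1.46484716e+01 -1.25569352e-01] -7.194593911143139
[[-0.1, -0.8], [-2.1, -1.8], [2.1, -5.2], [-2.1, -1.2], [-2.7, 2.9], [0.6, -0.5], [-6.4, -3.2], [-0.0, -2.2], [-2.5, 2.9], [-4.4, 0.1], [-0.8, -1.6], [1.2, 4.8]]
tee [437. 285.  13.] [432. 288.  13.]
rimb [371. 138.   4.] [367. 141.   4.]
gauge [ 442. -340.   30.] [ 433. -323.   30.]
plug [ 676. -322.   14.] [ 668. -308.   14.]
wr1 [ 451. -158.    3.] [ 446. -157.    3.]
wr2 [322. -92.   3.] [ 323. -103.    3.]
rims [623. 295.   4.] [621. 300.   4.]
```

View pics/ov.png

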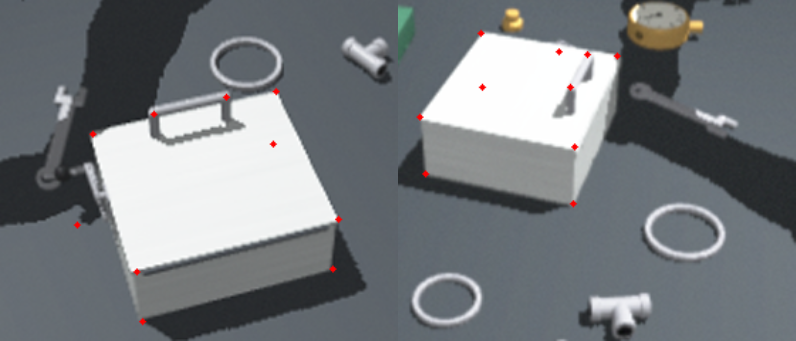

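The red model points sit on the flap corners and the handle ends in both views, so the bin pose is good: x 594.5, y -14.6, yaw -7.2°. Next I go above the handle.

```bash
cat >> h.py <<'E'
BX,BY,BA=594.5,-14.6,-0.1256
def bw(p): return Rz(BA)@np.array(p,float)+[BX,BY,0]
def Rt(yaw,tilt=0,axis=(0,1,0)):
    "tool down with yaw, then tilted by rotvec tilt*axis in bin axes"
    return Rz(BA)@Rot.from_rotvec(tilt*np.array(axis,float)).as_matrix()@Rz(-BA)@toolR([np.pi,0,yaw])
def tgt(grasp,R): return np.array(grasp)-54*R[:,2]
def pr(s,p,R): print(row(s["eef_pos"],s["tool_rot"],p,R).round(3).tolist())
E
python3 - <<'E'
from h import *
from cell import ctrl
s=ctrl.read_state(); R=Rt(np.pi/2+BA)
pr(s,tgt(bw((-75,0,200)),R),R)
E
```

```text
[49.856, -50.136, 4.991, -0.001, -0.001, -1.166]
```

Call:
send_rows(
  rows=[
    [[20, -20, 2, 0, 0, -0.45], [35, -35, 4, 0, 0, -0.9], [49.9, -50.1, 5, 0, 0, -1.166], [49.9, -50.1, 5, 0, 0, -1.166], [49.9, -50.1, 5, 0, 0, -1.166], [49.9, -50.1, 5, 0, 0, -1.166], [49.9, -50.1, 5, 0, 0, -1.166], [49.9, -50.1, 5, 0, 0, -1.166], [49.9, -50.1, 5, 0, 0, -1.166], [49.9, -50.1, 5, 0, 0, -1.166]],
  ],
  grip=0,
)

```text
clock: 1.1
eef_pos: [420.5, -186.7, 268.3]
tool_rot: [-3.142, -0.0, 1.444]
force: [0.7, -1.0, -0.6]
width: 85.1
gripper_force: 0.0
```

Run:
```python
from h import *
from cell import ctrl
s=ctrl.read_state(); R=Rt(np.pi/2+BA); print(s["eef_pos"],s["tool_rot"])
pr(s,tgt(bw((-75,0,200)),R),R)
```

```text
[ 420.5296477  -186.71238167  268.25569534] [-3.14152261e+00 -7.01197488e-05  1.44427391e+00]
[19.262, 7.586, 1.426, -0.0, -0.0, -0.001]
```

Call:
send_rows(
  rows=[
    [[19.3, 7.6, 1.4, 0, 0, 0], [19.3, 7.6, 1.4, 0, 0, 0], [19.3, 7.6, 1.4, 0, 0, 0], [19.3, 7.6, 1.4, 0, 0, 0], [19.3, 7.6, 1.4, 0, 0, 0], [19.3, 7.6, 1.4, 0, 0, 0], [19.3, 7.6, 1.4, 0, 0, 0]],
  ],
)

```text
clock: 1.8
eef_pos: [518.9, -7.8, 254.1]
tool_rot: [-3.14, 0.001, 1.444]
force: [0.1, -1.1, -0.0]
width: 85.3
gripper_force: 0.0
```

Run:
```python
from h import *
from cell import ctrl
s=ctrl.read_state(); R=Rt(np.pi/2+BA); print(s["eef_pos"],s["tool_rot"])
pr(s,tgt(bw((-75,0,127)),R),R)
d=ctrl.get_image("wrist"); T=np.eye(4);T[:3,:3]=toolR(s["tool_rot"]);T[:3,3]=s["eef_pos"]; print(np.round(d["mount"],3).tolist(),d["fx"])
c=cam(d,T@np.array(d["mount"])); im=cv2.resize(d["pixels"][:,:,::-1],(800,600),interpolation=cv2.INTER_CUBIC)
for y in(-42,42):
    for x in(-81,-69): cv2.circle(im,tuple(int(k) for k in proj(c,bw((x,y,127)))[0]*800/512),2,(0,0,255),-1)
cv2.imwrite("pics/w1.png",im)
```

```text
[518.9378901   -7.78131323 254.0880955 ] [-3.14010350e+00  1.36946764e-03  1.44370934e+00]
[0.28, 0.093, 7.308, -0.001, 0.001, -0.001]
[[-0.001, 0.945, 0.327, 84.569], [1.0, 0.0, 0.001, 0.507], [0.001, 0.327, -0.945, -70.76], [0.0, 0.0, 0.0, 1.0]] 313.984347317379
```

View pics/w1.png

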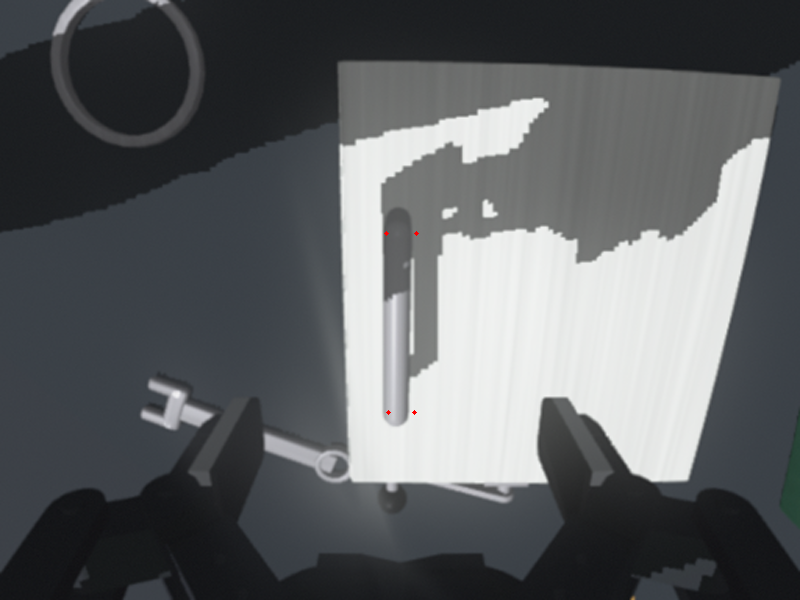

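The wrist view shows the bar at u≈397, v 208–426, slightly left of the prediction. The flap corners are at (339,62), (779,78), (689,480) and (350,481), and the knob at (391,500). I'll refit with these.

Run:
```python
from h import *
from cell import ctrl
s=ctrl.read_state(); d=ctrl.get_image("wrist"); T=np.eye(4);T[:3,:3]=toolR(s["tool_rot"]);T[:3,3]=s["eef_pos"]
c=cam(d,T@np.array(d["mount"])); S=800/512
P=np.array([(-100,110,91),(100,110,91),(100,-110,91),(-100,-110,91),(-75,0,127)],float); U=np.array([(339,62),(779,78),(689,480),(350,481),(397,317)])/S
def f(v): return (proj(c,P@Rz(v[2]).T+[v[0],v[1],0])-U).ravel()
r=least_squares(f,[BX,BY,BA]); print(r.x,(f(r.x).reshape(-1,2)*S).round(1).tolist()); print((f([BX,BY,BA]).reshape(-1,2)*S).round(1).tolist())
print("knob",(proj(c,bw((-77.6,-152,55)))*S).round(0))
```

```text
[ 5.91885673e+02 -1.43340223e+01 -1.41671098e-01] [[3.0, -1.8], [-1.0, -0.3], [-2.8, -4.8], [1.6, -5.1], [-1.4, 8.0]]
[[5.0, 1.9], [1.3, -4.0], [4.7, -7.3], [9.2, -2.9], [4.6, 10.4]]
knob [[398. 493.]]
```

```bash
sed -i 's/^BX,BY,BA=.*/BX,BY,BA=592.5,-14.0,-0.132/' h.py
python3 - <<'E'
from h import *
from cell import ctrl
s=ctrl.read_state(); R=Rt(np.pi/2+BA)
pr(s,tgt(bw((-75,0,126)),R),R)
# arc rel to the grasp pose, tool axes (x=bin y?, y=bin x, z down)
r=np.hypot(175,42);a0=np.arctan2(42,175)
for th in np.r_[np.arange(0,1.18,.1),1.17,1.13]:
    d=np.array([-r*np.cos(a0+th)+175,0,r*np.sin(a0+th)-42]); print(round(th,2),(d[[0,2]]/10).round(2))
print(R.round(2))
E
```

```text
[0.445, -0.13, 7.434, -0.001, 0.001, 0.003]
0.0 [0. 0.]
0.1 [0.51 1.73]
0.2 [1.18 3.39]
0.3 [2.02 4.98]
0.4 [3.02 6.48]
0.5 [4.16 7.88]
0.6 [5.43 9.15]
0.7 [ 6.82 10.29]
0.8 [ 8.32 11.28]
0.9 [ 9.91 12.12]
1.0 [11.58 12.8 ]
1.1 [13.31 13.3 ]
1.17 [14.54 13.55]
1.13 [13.83 13.42]
[[ 0.13  0.99  0.  ]
 [ 0.99 -0.13 -0.  ]
 [ 0.    0.   -1.  ]]
```

Call:
send_rows(
  rows=[
    [[0.4, -0.1, 4, 0, 0, 0], [0.4, -0.1, 6, 0, 0, 0], [0.4, -0.1, 7.4, 0, 0, 0], [0.4, -0.1, 7.4, 0, 0, 0], [0.4, -0.1, 7.4, 0, 0, 0]],
  ],
)

```text
clock: 2.4
eef_pos: [519.1, -3.6, 180.8]
tool_rot: [-3.142, 0.0, 1.443]
force: [-0.8, -0.1, -0.1]
width: 85.5
gripper_force: 0.0
```

Call:
send_rows(
  rows=[
    [[0, 0, 0, 0, 0, 0], [0, 0, 0, 0, 0, 0], [0, 0, 0, 0, 0, 0], [0, 0, 0, 0, 0, 0], [0, 0, 0, 0, 0, 0], [0, 0, 0, 0, 0, 0], [0, 0, 0, 0, 0, 0], [0, 0, 0, 0, 0, 0]],
  ],
  grip=255,
)

```text
clock: 3.2
eef_pos: [517.8, -2.1, 180.3]
tool_rot: [-3.139, 0.001, 1.445]
force: [-5.4, 1.6, 4.3]
width: 10.0
gripper_force: 58.5
```

Call:
send_rows(
  rows=[
    [[0, 0.2, -0.85, 0, 0, 0], [0, 0.5, -1.73, 0, 0, 0], [0, 0.82, -2.57, 0, 0, 0], [0, 1.18, -3.39, 0, 0, 0], [0, 1.58, -4.2, 0, 0, 0], [0, 2.02, -4.98, 0, 0, 0], [0, 2.5, -5.75, 0, 0, 0], [0, 3.02, -6.48, 0, 0, 0], [0, 3.57, -7.2, 0, 0, 0], [0, 4.16, -7.88, 0, 0, 0]],
  ],
)

```text
clock: 4.2
eef_pos: [557.0, -7.6, 259.5]
tool_rot: [-3.132, 0.002, 1.445]
force: [-11.2, 0.7, 2.5]
width: 9.9
gripper_force: 58.4
```

Call:
send_rows(
  rows=[
    [[0, 0.5, -0.65, 0, 0, 0], [0, 1.1, -1.27, 0, 0, 0], [0, 1.75, -1.86, 0, 0, 0], [0, 2.45, -2.41, 0, 0, 0], [0, 3.2, -2.92, 0, 0, 0], [0, 3.95, -3.4, 0, 0, 0], [0, 4.75, -3.84, 0, 0, 0], [0, 5.55, -4.24, 0, 0, 0], [0, 6.35, -4.6, 0, 0, 0], [0, 7.2, -4.92, 0, 0, 0]],
  ],
)

```text
clock: 5.2
eef_pos: [630.6, -17.6, 312.3]
tool_rot: [-3.14, 0.002, 1.444]
force: [-12.1, -0.5, 15.9]
width: 9.2
gripper_force: 61.1
```

Call:
send_rows(
  rows=[
    [[0, 0.5, -0.17, 0, 0, 0], [0, 1.0, -0.32, 0, 0, 0], [0, 1.5, -0.46, 0, 0, 0], [0, 2.0, -0.57, 0, 0, 0], [0, 2.4, -0.66, 0, 0, 0], [0, 2.6, -0.7, 0, 0, 0]],
  ],
)

```text
clock: 5.8
eef_pos: [659.0, -21.6, 318.9]
tool_rot: [3.137, 0.002, 1.443]
force: [-3.5, -0.7, 8.8]
width: 9.7
gripper_force: 62.5
```

Call:
send_rows(
  rows=[
    [[0, 0.2, -0.03, 0, 0, 0], [0, 0.4, -0.06, 0, 0, 0], [0, 0.6, -0.08, 0, 0, 0], [0, 0.6, -0.08, 0, 0, 0]],
  ],
)

```text
clock: 6.2
eef_pos: [662.2, -22.0, 319.3]
tool_rot: [-3.139, 0.002, 1.443]
force: [-11.3, -2.1, 12.1]
width: 9.8
gripper_force: 63.0
```

Call:
send_rows(
  rows=[
    [[0, 0.3, -0.03, 0, 0, 0], [0, 0.6, -0.05, 0, 0, 0], [0, 0.6, -0.05, 0, 0, 0], [0, 0.6, -0.05, 0, 0, 0]],
  ],
)

```text
clock: 6.6
eef_pos: [663.8, -22.2, 319.4]
tool_rot: [-3.128, 0.004, 1.444]
force: [-23.5, -1.0, 18.6]
width: 10.3
gripper_force: 63.7
```

Run:
```python
from h import *
from cell import ctrl
d=ctrl.get_image("scene"); im=d["pixels"][:,:,::-1]; d2=ctrl.get_image("side");
cv2.imwrite("pics/up.png",np.hstack([cv2.resize(im[120:300,150:330],(400,400),interpolation=3),cv2.resize(d2["pixels"][60:240,180:360,::-1],(400,400),interpolation=3)]))
```

```text
(no output)
```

View pics/up.png

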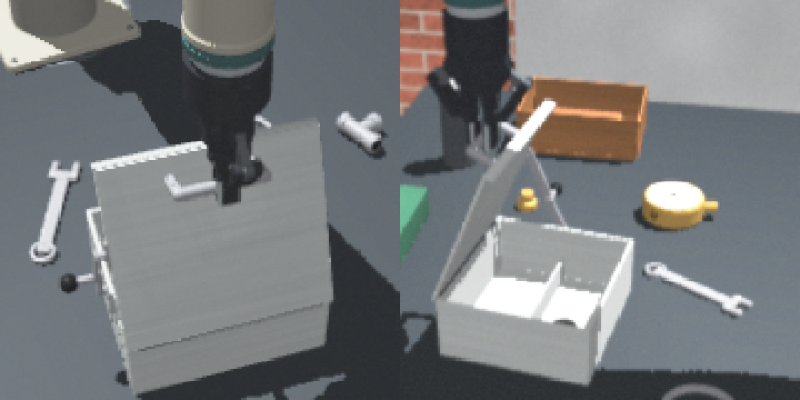

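The flap is at its stop: 23 N, and the stay straight with the knob at about (68,282) and (556,188) in the crops. Now I let it down slightly so that the stay can lock.

Call:
send_rows(
  rows=[
    [[0, -0.2, 0.03, 0, 0, 0], [0, -0.4, 0.06, 0, 0, 0], [0, -0.6, 0.1, 0, 0, 0], [0, -0.8, 0.13, 0, 0, 0], [0, -1.0, 0.16, 0, 0, 0], [0, -1.2, 0.2, 0, 0, 0], [0, -1.4, 0.23, 0, 0, 0], [0, -1.4, 0.23, 0, 0, 0]],
  ],
)

```text
clock: 7.5
eef_pos: [656.0, -21.2, 318.2]
tool_rot: [3.138, 0.002, 1.443]
force: [-7.2, -1.5, 12.0]
width: 9.6
gripper_force: 62.9
```

Call:
send_rows(
  rows=[
    [[0, -0.2, 0.04, 0, 0, 0], [0, -0.4, 0.08, 0, 0, 0], [0, -0.6, 0.12, 0, 0, 0], [0, -0.6, 0.12, 0, 0, 0], [0, -0.6, 0.12, 0, 0, 0]],
  ],
)

```text
clock: 8.0
eef_pos: [653.6, -20.9, 317.9]
tool_rot: [3.129, 0.001, 1.443]
force: [0.7, -2.2, 8.7]
width: 10.4
gripper_force: 62.5
```

Call:
send_rows(
  rows=[
    [[0, -0.2, 0.04, 0, 0, 0], [0, -0.4, 0.08, 0, 0, 0], [0, -0.4, 0.08, 0, 0, 0]],
  ],
)

```text
clock: 8.3
eef_pos: [652.3, -20.8, 317.8]
tool_rot: [3.122, -0.0, 1.443]
force: [8.4, -3.8, 7.0]
width: 9.7
gripper_force: 62.3
```

Run:
```python
from h import *
from cell import ctrl
d=ctrl.get_image("scene"); im=d["pixels"][:,:,::-1]; d2=ctrl.get_image("side");
cv2.imwrite("pics/up2.png",np.hstack([cv2.resize(im[200:300,150:250],(400,400),interpolation=3),cv2.resize(d2["pixels"][90:190,200:300,::-1],(400,400),interpolation=3)]))
# predicted knob in both for knee states, by knee direction angle
A,B=cam(d),cam(d2)
H=np.array([100,85.])
for th,k in((1.17,0),(1.13,-1),(1.13,1),(1.0,-1)):
    # flap pin 110 mm from the hinge along flap
    q=H+110*np.array([-np.cos(th),np.sin(th)]); p=np.array([-5,55.]); v=q-p; D=np.hypot(*v); h=np.sqrt(max(0,72.6**2-D*D/4)); n=np.array([v[1],-v[0]])/D
    kn=p+v/2-k*h*-n*1.0
    w=bw((kn[0],-152,kn[1])); print(th,k,D,kn.round(1),((proj(A,w)[0]-[150,200])*4).round(),((proj(B,w)[0]-[200,90])*4+[400,0]).round())
```

```text
1.17 0 145.22207145450852 [ 26.  120.6] [126. 186.] [600. 219.]
1.13 -1 141.90940379944388 [ 10. 126.] [119. 159.] [619. 216.]
1.13 1 141.90940379944388 [ 38.1 113.5] [132. 210.] [585. 225.]
1.0 -1 130.75827023243343 [-11.8 127.3] [111. 130.] [646. 219.]
```

View pics/up2.png

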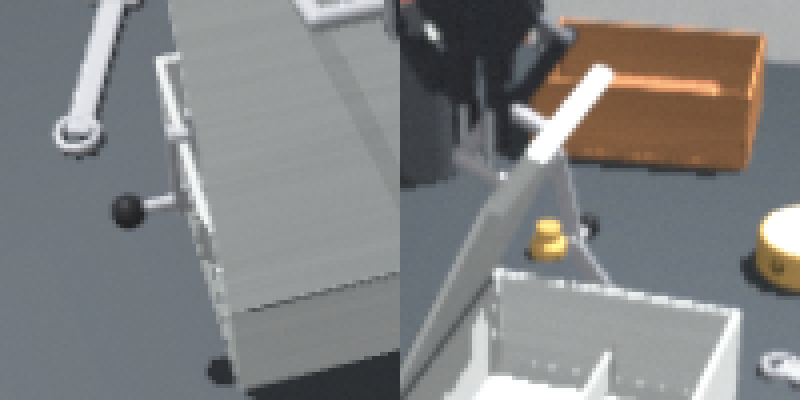

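The knob is at (128,210) and (588,226), which matches the locked prediction (132,210), (585,225). The stay is locked, so I ease the load and release.

Call:
send_rows(
  rows=[
    [[0, 0.3, -0.1, 0, 0, 0], [0, 0.5, -0.1, 0, 0, 0]],
  ],
)

```text
clock: 8.6
eef_pos: [654.2, -20.9, 318.0]
tool_rot: [3.131, 0.001, 1.443]
force: [-3.3, -2.8, 12.9]
width: 10.0
gripper_force: 63.0
```

Call:
send_rows(
  rows=[
    [[0, 0, 0, 0, 0, 0], [0, 0, 0, 0, 0, 0], [0, 0, 0, 0, 0, 0], [0, 0, 0, 0, 0, 0]],
  ],
  grip=140,
)

```text
clock: 9.0
eef_pos: [651.4, -19.1, 313.9]
tool_rot: [3.14, -0.0, 1.445]
force: [1.2, 0.1, 1.4]
width: 38.4
gripper_force: 0.9
```

Call:
send_rows(
  rows=[
    [[0, 0, -2, 0, 0, 0], [0, 0, -5, 0, 0, 0], [0, 0, -9, 0, 0, 0], [0, 0, -9, 0, 0, 0]],
  ],
)

```text
clock: 9.4
eef_pos: [653.0, -18.4, 409.3]
tool_rot: [3.131, -0.002, 1.445]
force: [-0.2, 0.1, 0.3]
width: 38.4
gripper_force: 0.0
```

Run:
```python
from h import *
from cell import ctrl
s=ctrl.read_state(); print(s["eef_pos"],s["force"],s["width"],s["qpos"].round(2))
R=Rt(np.pi/2+BA)
for p in((434,240,300),): pr(s,np.array(p,float),R)
# tee closeup
for n in("scene","side"):
    d=ctrl.get_image(n); c=cam(d); u=proj(c,[434,287,13])[0].astype(int); x,y=u-32; crop=d["pixels"][y:y+64,x:x+64,::-1]; print(n,x,y)
    o=cv2.resize(crop,(400,400),interpolation=3)
    I=o if n=="scene" else np.hstack([I,o])
cv2.imwrite("pics/tee.png",I)
```

```text
[652.97990562 -18.43073882 409.27304483] [-0.15534225  0.05724586  0.33124745] 38.39313875495012 [ 0.16  0.56 -0.31  1.36  0.17  1.24 -0.28]
[22.867, -25.083, 10.712, 0.01, -0.002, 0.006]
scene 281 146
side 252 248
```

View pics/tee.png

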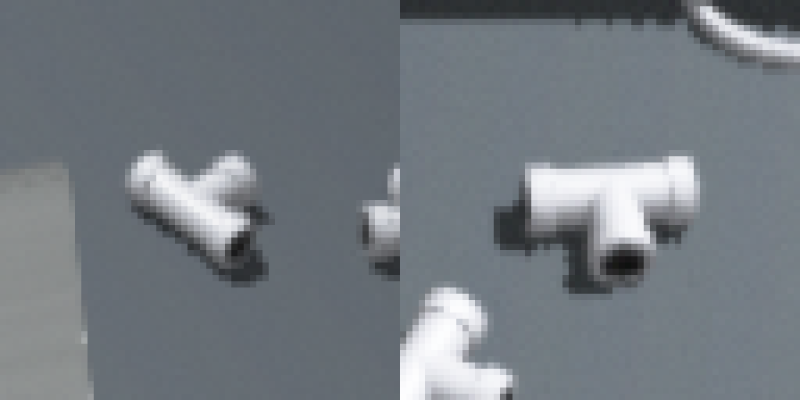

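The tee crops show the run ends at (150,172) and (237,243) in scene and (537,198) and (682,183) in side. The branch end is at (237,172) in scene and (622,262) in side.

Run:
```python
from h import *
A,B=load("scene"),load("side")
a=np.array([(150,172),(237,243),(237,172)])/6.25+[281,146]
b=np.array([(137,198),(282,183),(222,262)])/6.25+[252,248]
print(ray(A,a,13).round(1).tolist()); print(ray(B,b,13).round(1).tolist())
S=800/512
print("others",ray(A,np.array([(547,283),(600,278),(594,317)])/S,13).round(0).tolist(),ray(B,np.array([(402,483),(361,540),(320,488)])/S,13).round(0).tolist())
```

```text
[[403.3, 276.8, 13.0], [463.3, 289.6, 13.0], [420.8, 315.0, 13.0]]
[[459.0, 290.3, 13.0], [404.7, 272.8, 13.0], [423.5, 317.0, 13.0]]
others [[489.0, 383.0, 13.0], [520.0, 486.0, 13.0], [601.0, 412.0, 13.0]] [[484.0, 385.0, 13.0], [522.0, 487.0, 13.0], [597.0, 414.0, 13.0]]
```

```bash
cat >> h.py <<'E'
def Rtee(yaw,tilt=0.61):
    y=np.array([-np.sin(yaw),np.cos(yaw),0]); return Rot.from_rotvec(-tilt*y).as_matrix()@toolR([np.pi,0,yaw])
E
python3 - <<'E'
from h import *
from cell import ctrl
s=ctrl.read_state(); R=Rtee(0.27); print(R.round(2))
g=np.array([429.4,293.1,20])
pr(s,np.array([430,230,400.]),toolR([np.pi,0,.27]))
pr(s,tgt(g+[0,0,100]-R[:,2]*20,R),R)
E
```

```text
[[ 0.79  0.27  0.55]
 [ 0.22 -0.96  0.15]
 [ 0.57  0.   -0.82]]
[21.915, -25.043, 0.382, 0.001, -0.001, 1.175]
[26.528, -29.843, 22.31, -0.357, 0.536, 1.137]
```

Call:
send_rows(
  rows=[
    [[22, -25, 0.4, 0, 0, 1.175], [22, -25, 0.4, 0, 0, 1.175], [22, -25, 0.4, 0, 0, 1.175], [22, -25, 0.4, 0, 0, 1.175], [22, -25, 0.4, 0, 0, 1.175], [22, -25, 0.4, 0, 0, 1.175], [22, -25, 0.4, 0, 0, 1.175], [22, -25, 0.4, 0, 0, 1.175], [22, -25, 0.4, 0, 0, 1.175], [22, -25, 0.4, 0, 0, 1.175]],
  ],
  grip=0,
)

```text
clock: 10.5
eef_pos: [430.4, 229.9, 398.5]
tool_rot: [3.14, 0.002, 0.272]
force: [-0.6, -0.1, -0.4]
width: 85.3
gripper_force: 0.0
```

Run:
```python
from h import *
from cell import ctrl
s=ctrl.read_state(); R=Rtee(0.27); print(s["eef_pos"],s["tool_rot"],s["qpos"].round(2))
g=np.array([429.4,293.1,20])
pr(s,tgt(g+[0,0,100]-R[:,2]*20,R),R)
```

```text
[430.44244406 229.9049531  398.54736377] [3.14045942e+00 1.64205185e-03 2.72305514e-01] [-0.45  0.29 -0.13  1.82  0.04  1.04 -1.9 ]
[-2.604, -6.149, 21.787, 0.0, 0.612, 0.003]
```

Call:
send_rows(
  rows=[
    [[-2.6, -6.1, 21.8, 0, 0.61, 0], [-2.6, -6.1, 21.8, 0, 0.61, 0], [-2.6, -6.1, 21.8, 0, 0.61, 0], [-2.6, -6.1, 21.8, 0, 0.61, 0], [-2.6, -6.1, 21.8, 0, 0.61, 0], [-2.6, -6.1, 21.8, 0, 0.61, 0], [-2.6, -6.1, 21.8, 0, 0.61, 0], [-2.6, -6.1, 21.8, 0, 0.61, 0]],
  ],
)

```text
clock: 11.3
eef_pos: [425.3, 315.2, 311.6]
tool_rot: [3.106, -0.537, 0.283]
force: [-0.0, -0.1, -0.0]
width: 85.3
gripper_force: 0.0
```

Run:
```python
from h import *
from cell import ctrl
s=ctrl.read_state(); R=Rtee(0.27); print(s["eef_pos"],s["tool_rot"],s["qpos"].round(2))
g=np.array([429.4,293.1,18])
pr(s,tgt(g+[0,0,0],R),R)
d=ctrl.get_image("wrist"); T=np.eye(4);T[:3,:3]=toolR(s["tool_rot"]);T[:3,3]=s["eef_pos"]
c=cam(d,T@np.array(d["mount"])); im=cv2.resize(d["pixels"][:,:,::-1],(800,600),interpolation=3)
Q=np.array([(-32,0,13),(32,0,13),(0,34,13),(0,0,13)],float)@Rz(.27).T+[432.5,282,0]
for u in proj(c,Q)*800/512: print(u.round(0)); cv2.circle(im,tuple(int(k) for k in u),3,(0,0,255),-1)
cv2.imwrite("pics/w2.png",im); np.savez("w2.npz",T=c["T"],K=c["K"],D=c["D"])
```

```text
[425.32275627 315.17576595 311.60360846] [ 3.10615106 -0.5366675   0.28268422] [-1.11  0.35  0.34  2.2   0.88  0.23 -2.94]
[-15.599, 1.494, 19.798, 0.029, 0.073, 0.012]
[432. 492.]
[431. 409.]
[389. 451.]
[432. 450.]
```

View pics/w2.png

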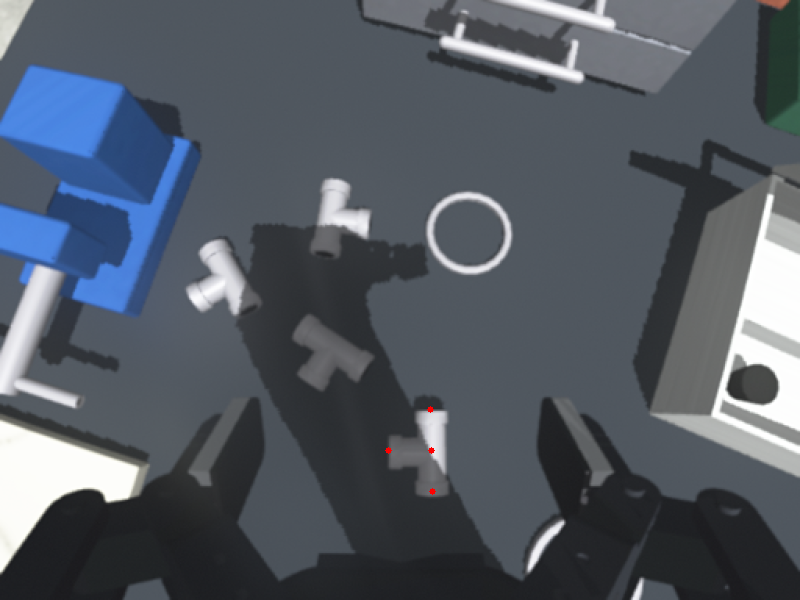

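The model points lie on the tee, so its pose holds. But q6 and q7 sit at their limits, so this lean isn't reachable here. I'll fit a quick kinematic model to check reachability.

```bash
cat > kin.py <<'E'
from h import *
LO=np.array([-3.06,-.37,-1.25,.18,-1.1,.23,-2.94]);HI=np.array([3.06,2.12,1.32,2.47,4.24,1.98,2.94])
def fk(q,g):
    h,L1,L2,D,a,b,s3=g[:7]; R=np.diag([1,-1,-1.])@np.eye(3); p=np.zeros(3)
    # frame with z down at the base, joints z,y,z,y,z,y,z ; along -z = up
    X=Rot.from_euler
    M=[("z",q[0],(0,0,-h)),("y",-q[1],(0,0,-L1)),("z",q[2],(0,a,0)),("y",-q[3],(0,b,-L2)),("z",q[4],(0,s3,0)),("y",-q[5],(0,0,-D)),("z",q[6],(0,0,0))]
    for ax,th,t in M:
        R=R@X(ax,th).as_matrix(); p=p+R@np.array(t,float)
    return p,R@X("x",np.pi).as_matrix()@X("z",g[7]).as_matrix()
E
python3 - <<'E'
from kin import *
from cell import ctrl
s=ctrl.read_state()
data=[([1.22619732,0.62935529,0.03845036,1.51836523,-0.0270023,0.99629739,-0.02002475],(178.77,-624.43,302.98),(-3.13968588,0,.278766)),
([.16,.56,-.31,1.36,.17,1.24,-.28],(652.98,-18.43,409.27),(3.131,-.002,1.445)),([-.45,.29,-.13,1.82,.04,1.04,-1.9],(430.44,229.9,398.55),(3.1405,.0016,.2723)),(s["qpos"],s["eef_pos"],s["tool_rot"])]
def f(g):
    r=[]
    for q,p,e in data:
        P,R=fk(q,g); r+=[P-np.array(p),200*Rot.from_matrix(R.T@toolR(e)).as_rotvec()]
    return np.concatenate(r)
best=None
for g7 in(0,np.pi/2,np.pi,-np.pi/2):
    o=least_squares(f,[285,421,314,150,0,0,0,g7])
    if best is None or o.cost<best.cost: best=o
print(best.x.round(2),best.cost); print(f(best.x).reshape(-1,6).round(1).tolist())
np.save("g.npy",best.x)
E
```

```text
[ 342.02  553.5   384.65  277.19  734.54 -710.84    5.35    1.57] 13.681557758771227
[[-1.6, 1.2, 0.2, -0.0, 0.0, 0.1], [2.7, 2.0, -1.4, -0.7, -0.4, 1.1], [-0.3, 0.1, -0.8, -0.4, 0.9, -1.2], [-0.4, -0.8, 2.0, -0.0, 0.0, 0.1]]
```

```bash
cat >> kin.py <<'E'
G=np.load("g.npy") if __import__("os").path.exists("g.npy") else None
def ik(p,R,seeds,n=12,m=.06):
    best=None; rng=np.random.default_rng(0)
    S=[np.array(x) for x in seeds]+[rng.uniform(np.maximum(LO,-2),np.minimum(HI,2)) for _ in range(n)]
    for q0 in S:
        def f(q):
            P,Q=fk(q,G); return np.r_[(P-p)/10,20*Rot.from_matrix(Q.T@R).as_rotvec(),.02*(q-q0)*(1 if len(seeds) else 0)]
        o=least_squares(f,np.clip(q0,LO+m+.01,HI-m-.01),bounds=(LO+m,HI-m),max_nfev=80)
        P,Q=fk(o.x,G); e=np.linalg.norm(P-p)+200*np.linalg.norm(Rot.from_matrix(Q.T@R).as_rotvec())
        if best is None or e<best[0]-1: best=(e,o.x)
        if best[0]<2: break
    return best
E
python3 - <<'E'
from kin import *
s1=[-.45,.29,-.13,1.82,.04,1.04,-1.9]; s2=s1[:6]+[1.24]
def show(n,g,R,seeds,n2=6):
    b=ik(tgt(g,R),R,seeds,n2); print(n,round(b[0],1),b[1].round(2))
for t in(0,.3,.45,.61):
  for y in(.27,.27+np.pi):
    show(f"tee {t} {y:.2f}",(429.4,293.1,18),Rtee(y,t if y<1 else -t),[s1,s2],4)
for t in(.45,.61):
  show(f"place {t} yaw BA",bw((47,0,24)),Rt(BA,-t),[s1,s2])
  show(f"place {t} yaw BA+pi",bw((47,0,24)),Rt(BA+np.pi,-t),[s1,s2])
  show(f"place {t} yaw 90",bw((47,0,24)),Rt(BA+np.pi/2,-t),[s1,s2])
for t in(.45,.61):
  for ax in((1,0,0),):
    for y in(0,np.pi/2,-np.pi/2,np.pi): show(f"knob {t} {y:.2f}",bw((38,-152,113)),Rt(BA+y,-t,ax),[s1,s2])
E
```

```text
tee 0 0.27 0.0 [-0.62  0.82 -0.05  2.02  0.12  0.3  -2.07]
tee 0 3.41 0.0 [-0.62  0.82 -0.05  2.02  0.11  0.3   1.08]
tee 0.3 0.27 0.0 [-0.34  0.88 -0.56  2.27  1.96  0.59  2.38]
tee 0.3 3.41 0.0 [-0.2   0.96 -0.79  2.27  1.88  0.77 -0.64]
tee 0.45 0.27 0.0 [-0.34  0.96 -0.64  2.38  2.2   0.86  2.12]
tee 0.45 3.41 0.0 [-0.25  1.01 -0.78  2.38  2.13  0.96 -0.93]
tee 0.61 0.27 16.7 [-1.53  1.53  1.26  2.41  3.93  1.13 -0.22]
tee 0.61 3.41 17.9 [-1.38  1.21  0.86  2.41  3.62  0.79 -2.88]
place 0.45 yaw BA 0.0 [ 0.24  0.9  -0.41  2.09  2.22  0.45  2.45]
place 0.45 yaw BA+pi 0.0 [ 0.24  0.9  -0.41  2.09  2.21  0.45 -0.7 ]
place 0.45 yaw 90 0.0 [ 0.4   0.96 -0.66  2.09  2.06  0.62 -2.04]
place 0.61 yaw BA 0.0 [ 0.26  0.96 -0.45  2.2   2.54  0.72  2.15]
place 0.61 yaw BA+pi 0.0 [ 0.26  0.96 -0.45  2.2   2.54  0.72 -0.99]
place 0.61 yaw 90 0.0 [ 0.43  1.04 -0.72  2.21  2.38  0.86 -2.29]
knob 0.45 0.00 0.0 [-0.08  0.82  0.13  1.7   0.53  0.75 -2.11]
knob 0.45 1.57 0.0 [ 0.06  0.81 -0.1   1.71  0.73  0.84 -0.7 ]
knob 0.45 -1.57 0.0 [-0.46  1.02  0.85  1.69 -0.39  0.69 -2.88]
knob 0.45 3.14 0.0 [ 0.22  0.83 -0.36  1.71  0.91  0.97  0.73]
knob 0.61 0.00 0.0 [-0.24  0.89  0.28  1.69  0.56  0.78 -2.19]
knob 0.61 1.57 0.0 [-0.06  0.86 -0.02  1.7   0.81  0.91 -0.82]
knob 0.61 -1.57 0.0 [-0.6   1.17  1.03  1.68 -0.46  0.73 -2.88]
knob 0.61 3.14 0.0 [ 0.08  0.87 -0.26  1.7   0.97  1.04  0.63]
```

```bash
cat >> kin.py <<'E'
def lean(t,ang,yaw):
    "fingers lean by t toward world azimuth ang; yaw of the upright tool"
    d=np.array([np.cos(ang),np.sin(ang),0]); return Rot.from_rotvec(t*np.cross([0,0,-1],d)).as_matrix()@toolR([np.pi,0,yaw])
def sim(q,wps,step=.1,verbose=True):
    q=np.array(q,float)
    for p,R in wps:
        P0,R0=fk(q,G); rv=Rot.from_matrix(R0.T@R).as_rotvec(); n=int(max(np.linalg.norm(p-P0)/40,np.linalg.norm(rv)/step,1))+1
        for k in range(1,n+1):
            pp=P0+(p-P0)*k/n; RR=R0@Rot.from_rotvec(rv*k/n).as_matrix()
            def f(x):
                P,Q=fk(x,G); return np.r_[(P-pp)/10,20*Rot.from_matrix(Q.T@RR).as_rotvec(),.05*(x-q)]
            q=least_squares(f,np.clip(q,LO+.011,HI-.011),bounds=(LO+.01,HI-.01),max_nfev=50).x
        P,Q=fk(q,G)
        if verbose: print(n,"err",round(np.linalg.norm(P-p),1),round(np.linalg.norm(Rot.from_matrix(Q.T@R).as_rotvec()),2),q.round(2))
    return q
E
python3 - <<'E'
from kin import *
from cell import ctrl
q=ctrl.read_state()["qpos"]; Y=.27+np.pi
up=np.array([430,240,380.])
def W(g,R): return (tgt(g,R),R)
D=lambda y:toolR([np.pi,0,y])
q=sim(q,[(up,D(.27)),(up,D(.27+1)),(up,D(.27+2)),(up,D(Y))])
for hi in (150,):
  g=np.array([429.4,293.1,hi])
  print("cone"); sim(q,[W(g,lean(.45,a,Y)) for a in(-1.0,-.5,0,.27)]+[W(np.array([429.4,293.1,h]),lean(.45,.27,Y)) for h in(80,20)])
E
```

```text
6 err 0.0 0.0 [-0.45  0.31 -0.16  1.84  0.06  0.99 -1.93]
11 err 0.0 0.0 [-0.29  0.32 -0.38  1.84  0.14  1.   -1.02]
11 err 0.0 0.0 [-0.12  0.35 -0.6   1.84  0.23  1.02 -0.12]
12 err 0.0 0.0 [ 0.07  0.4  -0.89  1.85  0.36  1.06  0.88]
cone
5 err 0.0 0.0 [-0.55  0.72 -0.57  1.94  0.92  1.05  0.14]
3 err 0.0 0.0 [-0.57  0.64 -0.52  2.13  1.18  0.83 -0.16]
3 err 0.0 0.0 [-0.48  0.59 -0.53  2.29  1.57  0.63 -0.51]
2 err 0.0 0.0 [-0.36  0.58 -0.59  2.35  1.8   0.55 -0.68]
2 err 0.0 0.0 [-0.34  0.78 -0.64  2.38  2.05  0.72 -0.91]
2 err 0.0 0.0 [-0.34  0.95 -0.64  2.38  2.2   0.86 -1.02]
```

Run:
```python
from kin import *
from cell import ctrl
s=ctrl.read_state()
pr(s,np.array([430,240,380.]),toolR([np.pi,0,.27]))
pr(s,np.array([430,240,380.]),toolR([np.pi,0,.27+.8]))
```

```text
[2.054, 7.691, -6.443, 0.029, -0.538, 0.004]
[2.054, 7.691, -6.443, 0.243, -0.496, -0.777]
```

Call:
send_rows(
  rows=[
    [[2, 7.7, -6.4, 0.03, -0.54, 0], [2, 7.7, -6.4, 0.03, -0.54, 0], [2, 7.7, -6.4, 0.03, -0.54, 0], [2, 7.7, -6.4, 0.03, -0.54, 0], [2, 7.7, -6.4, 0.24, -0.5, -0.78], [2, 7.7, -6.4, 0.24, -0.5, -0.78], [2, 7.7, -6.4, 0.24, -0.5, -0.78], [2, 7.7, -6.4, 0.24, -0.5, -0.78], [2, 7.7, -6.4, 0.24, -0.5, -0.78], [2, 7.7, -6.4, 0.24, -0.5, -0.78]],
  ],
)

```text
clock: 12.35
eef_pos: [430.3, 235.9, 378.3]
tool_rot: [-3.14, 0.008, 1.071]
force: [0.3, 0.5, -0.2]
width: 85.4
gripper_force: 0.0
```

Call:
send_rows(
  rows=[
    [[0, 0, 0, 0, 0, -0.3], [0, 0, 0, 0, 0, -0.6], [0, 0, 0, 0, 0, -0.9], [0, 0, 0, 0, 0, -1.2], [0, 0, 0, 0, 0, -1.5], [0, 0, 0, 0, 0, -1.5], [0, 0, 0, 0, 0, -1.5], [0, 0, 0, 0, 0, -1.5], [0, 0, 0, 0, 0, -1.5], [0, 0, 0, 0, 0, -1.5]],
  ],
)

```text
clock: 13.35
eef_pos: [430.0, 236.0, 378.3]
tool_rot: [-3.135, -0.0, 2.573]
force: [-0.3, 0.7, -0.1]
width: 85.3
gripper_force: 0.0
```

Run:
```python
from kin import *
from cell import ctrl
s=ctrl.read_state(); print(s["clock"],s["eef_pos"],s["tool_rot"],s["qpos"].round(2))
Y=.27+np.pi; g=np.array([429.4,293.1,150])
W=[]
for a in(-1.0,-.4,.27):
    R=lean(.45,a,Y); W.append((tgt(g,R),R)); pr(s,*W[-1])
sim(s["qpos"],W)
```

```text
13.35 [429.97898806 236.03232455 378.33288479] [-3.13484426e+00 -1.19874968e-04  2.57338100e+00] [-0.    0.4  -0.78  1.83  0.32  1.05  0.1 ]
[5.251, 5.883, 17.932, 0.342, -0.308, -0.822]
[5.433, 4.507, 17.942, 0.109, -0.452, -0.822]
[4.688, 3.154, 17.951, -0.195, -0.426, -0.822]
10 err 0.0 0.0 [-0.49  0.74 -0.66  1.94  0.96  1.1   0.1 ]
3 err 0.0 0.0 [-0.49  0.65 -0.63  2.17  1.27  0.86 -0.25]
3 err 0.0 0.0 [-0.27  0.61 -0.72  2.35  1.76  0.63 -0.65]
```

Call:
send_rows(
  rows=[
    [[5.3, 5.9, 18, 0.34, -0.31, -0.82], [5.3, 5.9, 18, 0.34, -0.31, -0.82], [5.3, 5.9, 18, 0.34, -0.31, -0.82], [5.3, 5.9, 18, 0.34, -0.31, -0.82], [5.3, 5.9, 18, 0.34, -0.31, -0.82], [5.3, 5.9, 18, 0.34, -0.31, -0.82], [5.3, 5.9, 18, 0.34, -0.31, -0.82], [5.4, 4.5, 18, 0.11, -0.45, -0.82], [5.4, 4.5, 18, 0.11, -0.45, -0.82], [5.4, 4.5, 18, 0.11, -0.45, -0.82]],
  ],
)

```text
clock: 14.35
eef_pos: [407.3, 300.5, 199.0]
tool_rot: [-2.848, 0.346, -2.828]
force: [0.6, -0.1, 0.5]
width: 85.2
gripper_force: 0.0
```

Run:
```python
from kin import *
from cell import ctrl
s=ctrl.read_state(); print(s["clock"],s["eef_pos"],s["tool_rot"],s["qpos"].round(2))
Y=.27+np.pi; g=np.array([429.4,293.1,150])
R=lean(.45,.27,Y); W=[]
for h in(150,80,19): W.append((tgt(g*[1,1,0]+[0,0,h],R),R)); pr(s,*W[-1])
sim(s["qpos"],W)
```

```text
14.35 [407.3415413  300.50086121 198.97852539] [-2.84782627  0.34626233 -2.82815141] [-0.54  0.65 -0.57  2.15  1.24  0.83 -0.23]
[0.46, -1.264, 0.248, -0.277, -0.097, 0.055]
[2.836, 0.642, 6.551, -0.277, -0.097, 0.055]
[4.906, 2.304, 12.043, -0.277, -0.097, 0.055]
3 err 0.0 0.0 [-0.31  0.6  -0.66  2.35  1.78  0.59 -0.66]
2 err 0.0 0.0 [-0.3   0.8  -0.69  2.38  2.02  0.76 -0.88]
2 err 0.0 0.0 [-0.31  0.97 -0.69  2.38  2.17  0.89 -0.99]
```

Call:
send_rows(
  rows=[
    [[0.5, -1.3, 0.3, -0.28, -0.1, 0.05], [0.5, -1.3, 0.3, -0.28, -0.1, 0.05], [0.5, -1.3, 0.3, -0.28, -0.1, 0.05], [2.8, 0.6, 6.5, -0.28, -0.1, 0.05], [2.8, 0.6, 6.5, -0.28, -0.1, 0.05], [3.8, 1.5, 9, -0.28, -0.1, 0.05], [4.4, 2, 10.7, -0.28, -0.1, 0.05], [4.8, 2.2, 11.8, -0.28, -0.1, 0.05], [4.8, 2.2, 11.8, -0.28, -0.1, 0.05], [4.8, 2.2, 11.8, -0.28, -0.1, 0.05]],
  ],
)

```text
clock: 15.35
eef_pos: [409.1, 290.4, 70.1]
tool_rot: [3.138, 0.455, -2.868]
force: [-1.6, -0.4, -0.1]
width: 85.1
gripper_force: 0.0
```

Run:
```python
from kin import *
from cell import ctrl
s=ctrl.read_state(); print(s["clock"],s["eef_pos"],s["tool_rot"],s["qpos"].round(2),s["force"])
R=lean(.45,.27,.27+np.pi);pr(s,tgt((429.4,293.1,22),R),R)
```

```text
15.35 [409.09266249 290.40087626  70.0846947 ] [ 3.13829     0.45458989 -2.8684257 ] [-0.37  0.95 -0.63  2.36  2.19  0.84 -1.03] [-1.60823857 -0.36319092 -0.09355882]
[0.264, -0.28, -0.19, 0.005, 0.005, 0.003]
```

Call:
send_rows(
  rows=[
    [[0.26, -0.28, -0.15, 0, 0, 0], [0.26, -0.28, -0.15, 0, 0, 0], [0.26, -0.28, -0.15, 0, 0, 0]],
  ],
)

```text
clock: 15.65
eef_pos: [405.8, 287.0, 71.0]
tool_rot: [3.138, 0.455, -2.866]
force: [-0.0, -0.0, 0.5]
width: 85.4
gripper_force: 0.0
```

Call:
send_rows(
  rows=[
    [[0, 0, 0, 0, 0, 0], [0, 0, 0, 0, 0, 0], [0, 0, 0, 0, 0, 0], [0, 0, 0, 0, 0, 0], [0, 0, 0, 0, 0, 0], [0, 0, 0, 0, 0, 0], [0, 0, 0, 0, 0, 0]],
  ],
  grip=255,
)

```text
clock: 16.35
eef_pos: [405.4, 287.2, 70.8]
tool_rot: [3.137, 0.454, -2.865]
force: [-1.5, -0.7, 5.8]
width: 43.5
gripper_force: 60.4
```

Run:
```python
from kin import *
from cell import ctrl
s=ctrl.read_state(); print(s["clock"],s["eef_pos"],s["tool_rot"],s["qpos"].round(2),s["force"])
p0=s["eef_pos"];R0=toolR(s["tool_rot"])
# tool-to-tee offset
print("tee in tool",(R0.T@(np.array([432.5,282,0])-p0)).round(1))
YB=BA+np.pi; W=[]
# placed tee: keep grasp point height above floor; lean .5
Rp=lean(.48,BA,YB); off=R0.T@(np.array([429.4,293.1,22])-p0)
def w(b,R): return (bw(b)-R@off,R)
Rc=lean(.45,.27,YB+.0)
wl=[(p0+[0,0,150],R0),(p0+[-10,0,330],R0),w((-60,60,380),Rp),w((-40,0,300),Rp),w((20,0,130),Rp),w((48,0,30),Rp)]
for x in wl: pr(s,*x)
sim(s["qpos"],wl)
```

```text
16.35 [405.38066034 287.23654935  70.77076781] [ 3.1374394   0.4543591  -2.86502707] [-0.37  0.95 -0.63  2.38  2.2   0.85 -1.05] [-1.54707292 -0.67677573  5.76726207]
tee in tool [  8.9 -12.8  74.4]
[-6.583, 0.056, -13.478, 0.0, 0.0, 0.0]
[-13.619, 0.398, -30.073, 0.0, 0.0, 0.0]
[-19.563, -24.937, -30.318, 0.188, -0.026, 0.365]
[-15.559, -31.266, -23.397, 0.188, -0.026, 0.365]
[-13.045, -33.723, -5.715, 0.188, -0.026, 0.365]
[-10.965, -34.878, 4.394, 0.188, -0.026, 0.365]
4 err 0.0 0.0 [-0.36  0.52 -0.58  2.34  1.71  0.51 -0.59]
5 err 0.0 0.0 [-0.04  0.19 -0.9   2.12  0.71  0.64  0.42]
7 err 0.0 0.0 [ 0.35  0.17 -0.72  2.04  0.57  0.61  0.7 ]
3 err 0.0 0.0 [ 0.35  0.28 -0.56  2.15  0.81  0.39  0.57]
5 err 0.0 0.0 [ 0.27  0.67 -0.47  2.17  1.94  0.39 -0.48]
3 err 0.0 0.0 [ 0.32  0.92 -0.55  2.12  2.19  0.56 -0.63]
```

Run:
```python
from kin import *
from cell import ctrl
s=ctrl.read_state()
p0=s["eef_pos"];R0=toolR(s["tool_rot"])
YB=BA+np.pi; Rp=lean(.48,BA,YB); off=R0.T@(np.array([429.4,293.1,22])-p0)
def w(b,R): return (bw(b)-R@off,R)
wl=[(p0+[0,0,150],R0),w((-90,60,175),Rp),w((20,0,150),Rp),w((46,0,60),Rp),w((48,0,28),Rp)]
for x in wl: pr(s,*x)
sim(s["qpos"],wl)
```

```text
[-6.583, 0.056, -13.478, 0.0, 0.0, 0.0]
[-8.092, -23.816, -13.101, 0.188, -0.026, 0.365]
[-13.923, -33.716, -7.512, 0.188, -0.026, 0.365]
[-12.117, -34.787, 1.618, 0.188, -0.026, 0.365]
[-10.878, -34.879, 4.573, 0.188, -0.026, 0.365]
4 err 0.0 0.0 [-0.36  0.52 -0.58  2.34  1.71  0.51 -0.59]
6 err 0.0 0.0 [ 0.05  0.49 -0.45  2.38  1.9   0.43 -0.7 ]
4 err 0.0 0.0 [ 0.15  0.61 -0.29  2.16  1.91  0.27 -0.48]
3 err 0.0 0.0 [ 0.25  0.83 -0.45  2.12  2.17  0.46 -0.66]
2 err 0.0 0.0 [ 0.28  0.91 -0.48  2.12  2.24  0.52 -0.71]
```

Call:
send_rows(
  rows=[
    [[-1.7, 0, -3.4, 0, 0, 0], [-4, 0, -8, 0, 0, 0], [-6.6, 0, -13.5, 0, 0, 0], [-6.6, 0, -13.5, 0, 0, 0], [-6.9, -5, -13.4, 0.05, 0, 0.1], [-7.3, -10, -13.3, 0.1, 0, 0.2], [-7.6, -14, -13.2, 0.13, -0.01, 0.27], [-7.9, -18, -13.1, 0.16, -0.02, 0.33], [-8.1, -22, -13.1, 0.19, -0.03, 0.36], [-8.1, -23.8, -13.1, 0.19, -0.03, 0.36]],
  ],
)

```text
clock: 17.35
eef_pos: [485.7, 58.1, 222.3]
tool_rot: [-3.135, 0.483, 3.01]
force: [0.6, 0.1, -2.7]
width: 43.1
gripper_force: 63.4
```

```bash
cat > pl.py <<'E'
from kin import *
from cell import ctrl
s=ctrl.read_state(); print(s["clock"],s["eef_pos"],s["tool_rot"],s["qpos"].round(2),s["force"],s["width"])
p0=np.array([405.38,287.24,70.77]);R0=toolR([3.1374,.4544,-2.865])
YB=BA+np.pi; Rp=lean(.48,BA,YB); off=R0.T@(np.array([429.4,293.1,22])-p0)
def w(b,R): return (bw(b)-R@off,R)
wl=[w((-60,20,165),Rp),w((20,0,150),Rp),w((46,0,60),Rp),w((48,0,28),Rp)]
for x in wl: pr(s,*x)
sim(s["qpos"],wl)
E
python3 pl.py
```

```text
17.35 [485.66199829  58.14535486 222.25911708] [-3.13501346  0.48341561  3.00973939] [-0.    0.49 -0.39  2.37  1.91  0.41 -0.72] [ 0.6280034   0.09612344 -2.6531238 ] 43.13384770574474
[-2.183, -3.616, 2.202, -0.007, 0.003, 0.0]
[-8.569, -5.584, 7.262, -0.007, 0.003, 0.0]
[-6.688, -5.524, 16.439, -0.007, 0.003, 0.0]
[-5.377, -5.505, 19.365, -0.007, 0.003, 0.0]
2 err 0.0 0.0 [ 0.13  0.52 -0.39  2.34  2.04  0.36 -0.71]
3 err 0.0 0.0 [ 0.11  0.6  -0.24  2.16  1.95  0.24 -0.53]
3 err 0.0 0.0 [ 0.23  0.83 -0.41  2.12  2.2   0.44 -0.7 ]
2 err 0.0 0.0 [ 0.25  0.9  -0.44  2.11  2.27  0.5  -0.74]
```

Call:
send_rows(
  rows=[
    [[-2.2, -3.6, 2.2, 0, 0, 0], [-4.5, -4.6, 4.2, 0, 0, 0], [-6.5, -5.2, 6.2, 0, 0, 0], [-8, -5.6, 8, 0, 0, 0], [-7.9, -5.6, 10.5, 0, 0, 0], [-7.3, -5.5, 13.5, 0, 0, 0], [-6.7, -5.5, 16.4, 0, 0, 0], [-6.7, -5.5, 16.4, 0, 0, 0]],
  ],
)

```text
clock: 18.15
eef_pos: [610.8, -11.3, 104.0]
tool_rot: [-3.138, 0.475, 3.012]
force: [-0.6, 0.0, -2.5]
width: 43.2
gripper_force: 63.1
```

```bash
python3 pl.py
python3 - <<'E'
from h import *
from cell import ctrl
d=ctrl.get_image("side"); e=ctrl.get_image("scene")
cv2.imwrite("pics/pl.png",np.hstack([cv2.resize(e["pixels"][120:300,150:330,::-1],(400,400),interpolation=3),cv2.resize(d["pixels"][90:250,180:340,::-1],(400,400),interpolation=3)]))
E
```

```text
18.15 [610.82486509 -11.33730855 104.0282654 ] [-3.13828     0.47547409  3.01200774] [ 0.21  0.84 -0.41  2.11  2.17  0.45 -0.69] [-0.58370346  0.01553035 -2.50744538] 43.165968442952426
[4.228, 1.587, -14.452, -0.002, -0.005, 0.002]
[-2.194, -0.416, -9.452, -0.002, -0.005, 0.002]
[-0.385, -0.391, -0.26, -0.002, -0.005, 0.002]
[0.902, -0.382, 2.676, -0.002, -0.005, 0.002]
4 err 0.0 0.0 [ 0.15  0.53 -0.42  2.34  2.01  0.38 -0.69]
3 err 0.0 0.0 [ 0.13  0.61 -0.27  2.16  1.93  0.26 -0.5 ]
3 err 0.0 0.0 [ 0.24  0.83 -0.43  2.12  2.18  0.45 -0.68]
2 err 0.0 0.0 [ 0.27  0.91 -0.46  2.12  2.25  0.51 -0.72]
```

View pics/pl.png

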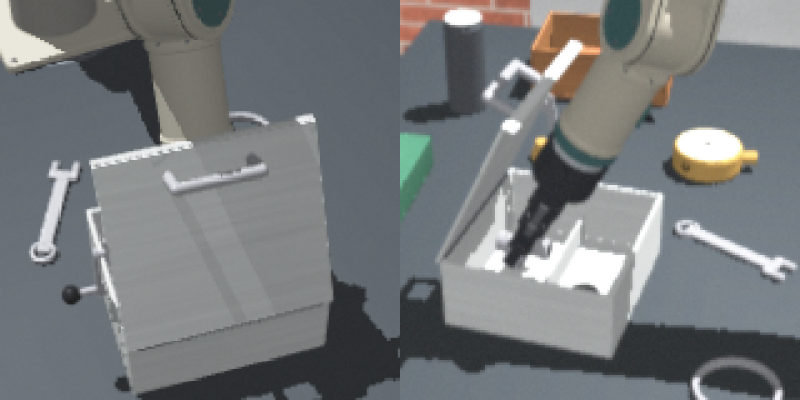

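The gripper holds the tee (side crop about 530,245) over the rear compartment, clear of the flap. Lowering it now.

Call:
send_rows(
  rows=[
    [[0.3, -0.4, 1.2, 0, 0, 0], [0.7, -0.4, 2.1, 0, 0, 0], [0.9, -0.4, 2.7, 0, 0, 0], [0.9, -0.4, 2.7, 0, 0, 0], [0.9, -0.4, 2.7, 0, 0, 0]],
  ],
)

```text
clock: 18.75
eef_pos: [617.0, -15.0, 81.2]
tool_rot: [-3.138, 0.484, 3.014]
force: [0.1, 0.7, -1.8]
width: 43.1
gripper_force: 63.3
```

```bash
python3 pl.py | tail -5
```

```text
[0.445, -0.101, 0.342, -0.002, 0.004, 0.004]
5 err 0.0 0.0 [ 0.16  0.53 -0.42  2.34  2.01  0.38 -0.68]
3 err 0.0 0.0 [ 0.14  0.61 -0.28  2.16  1.92  0.26 -0.49]
3 err 0.0 0.0 [ 0.25  0.83 -0.43  2.12  2.18  0.45 -0.67]
2 err 0.0 0.0 [ 0.27  0.91 -0.46  2.12  2.25  0.52 -0.72]
```

Call:
send_rows(
  rows=[
    [[0.2, -0.1, 0.2, 0, 0, 0], [0.45, -0.1, 0.4, 0, 0, 0], [0.45, -0.1, 0.4, 0, 0, 0], [0.45, -0.1, 0.4, 0, 0, 0]],
  ],
)

```text
clock: 19.15
eef_pos: [614.5, -16.1, 75.0]
tool_rot: [-3.138, 0.483, 3.014]
force: [0.4, -0.2, -2.0]
width: 43.4
gripper_force: 63.4
```

```bash
python3 pl.py | sed -n '1p;5p'
```

```text
19.15 [614.52316862 -16.12906416  75.04445122] [-3.13775136  0.48343507  3.01368553] [ 0.24  0.91 -0.45  2.11  2.25  0.52 -0.74] [ 0.41943979 -0.24291022 -1.97013952] 43.39969797401511
[-0.045, 0.036, -0.098, -0.002, 0.003, 0.004]
```

Call:
send_rows(
  rows=[
    [[0.06, 0, 0.12, 0, 0, 0], [0.06, 0, 0.12, 0, 0, 0]],
  ],
)

```text
clock: 19.35
eef_pos: [614.7, -16.1, 74.4]
tool_rot: [-3.137, 0.485, 3.014]
force: [-3.6, -0.9, 5.4]
width: 43.4
gripper_force: 64.6
```

Call:
send_rows(
  rows=[
    [[0.06, 0, 0.05, 0, 0, 0], [0.06, 0, 0.05, 0, 0, 0], [0.06, 0, 0.05, 0, 0, 0], [0.06, 0, 0.05, 0, 0, 0], [0.06, 0, 0.05, 0, 0, 0]],
  ],
  grip=60,
)

```text
clock: 19.85
eef_pos: [614.5, -16.0, 73.0]
tool_rot: [-3.138, 0.484, 3.014]
force: [-0.4, -1.2, 0.5]
width: 65.3
gripper_force: 0.0
```

Run:
```python
from kin import *
from cell import ctrl
s=ctrl.read_state(); print(s["clock"],s["eef_pos"],s["qpos"].round(2),s["force"],s["width"])
p0=s["eef_pos"]; R0=toolR(s["tool_rot"])
# retreat along tool axis then out to the front/right of bin
ex=Rz(BA)[:,0]; ey=Rz(BA)[:,1]
YB=BA+np.pi
p1=p0-R0[:,2]*60; p2=p1-ex*40+np.array([0,0,90]); p3=p2-ex*70+np.array([0,0,60.])
wl=[(p1,R0),(p2,R0),(p3,R0)]
for x in wl: pr(s,*x)
q=sim(s["qpos"],wl); print(p3)
# knob candidates: lean with body out to the right => fingers toward +y(bin)
kb=bw((38,-152,113.5))
for yaw in np.arange(-2,4)*np.pi/4*2+0:
  for a in (np.pi/2,):
    R=lean(.61,BA+a,BA+yaw); b=ik(tgt(kb,R),R,[q,[.24,.6,-.3,1.8,.3,1.0,0]],8); print(yaw,round(b[0],1),b[1].round(2))
```

```text
19.85 [614.50262859 -16.02889803  73.02069355] [ 0.24  0.91 -0.45  2.11  2.26  0.52 -0.74] [-0.44572999 -1.15904672  0.45318588] 65.33521094984664
[0.0, -0.0, -6.0, 0.0, 0.0, 0.0]
[-0.646, -0.021, -15.828, 0.0, 0.0, 0.0]
[2.76, -0.024, -24.395, 0.0, 0.0, 0.0]
2 err 0.0 0.0 [ 0.25  0.78 -0.44  2.19  2.2   0.47 -0.72]
3 err 0.0 0.0 [ 0.15  0.54 -0.31  2.25  1.97  0.28 -0.57]
3 err 0.0 0.0 [ 0.13  0.34 -0.33  2.37  1.63  0.24 -0.29]
[477.80642267   2.23316764 276.13362964]
-3.141592653589793 0.0 [ 1.06  1.18 -1.13  1.54  0.47  1.01  1.45]
-1.5707963267948966 0.0 [ 0.21  1.    0.56  1.52 -1.04  1.33 -2.06]
0.0 0.0 [ 0.61  0.92 -0.18  1.52 -0.52  1.   -0.88]
1.5707963267948966 0.0 [ 1.02  1.12 -1.02  1.54  0.34  0.97 -0.02]
3.141592653589793 0.0 [ 1.06  1.18 -1.13  1.54  0.47  1.01  1.45]
4.71238898038469 0.0 [ 0.21  1.    0.56  1.52 -1.04  1.33 -2.06]
```

Call:
send_rows(
  rows=[
    [[0, 0, -3, 0, 0, 0], [0, 0, -6, 0, 0, 0], [-0.3, 0, -10, 0, 0, 0], [-0.6, 0, -15.8, 0, 0, 0], [1, 0, -20, 0, 0, 0], [2.7, 0, -24.4, 0, 0, 0], [2.7, 0, -24.4, 0, 0, 0]],
  ],
)

```text
clock: 20.55
eef_pos: [475.6, 3.1, 279.5]
tool_rot: [-3.138, 0.487, 3.015]
force: [1.1, -0.4, -0.5]
width: 65.6
gripper_force: 0.0
```

```bash
cat > kb.py <<'E'
from kin import *
from cell import ctrl
s=ctrl.read_state(); print(s["clock"],s["eef_pos"],s["qpos"].round(2),s["force"],s["width"])
YB=BA+np.pi; Yk=BA+np.pi/2; LE=.6
Rk=lean(LE,BA+np.pi/2,Yk)
def kn(deg): a=np.radians(deg); return bw((-5+72.6*np.cos(a),-152,55+72.6*np.sin(a)))
E
python3 - <<'E'
from kb import *
P=np.array
wl=[(P([470,-40,330.]),lean(.4,-.9,YB)),(P([450,-120,350.]),lean(.0,0,BA+2.4)),(P([470,-250,330.]),lean(0,0,Yk)),(tgt(kn(53.7),Rk)-120*Rk[:,2],Rk),(tgt(kn(53.7),Rk),Rk)]+[(tgt(kn(d),Rk),Rk) for d in(70,90,120,150,175)]
for x in wl[:4]: pr(s,*x)
print(wl[3][0]); sim(s["qpos"],wl)
E
```

```text
20.55 [475.61815415   3.14939473 279.54909167] [ 0.11  0.33 -0.33  2.35  1.58  0.25 -0.25] [ 1.05374435 -0.39131832 -0.49025229] 65.55231272614542
[-2.353, -4.367, -4.447, 0.267, 0.197, -0.063]
[-2.432, -12.564, -6.639, 0.178, 0.466, 0.731]
[-4.702, -25.194, -3.126, 0.381, 0.384, 1.541]
[-12.63, -25.231, 9.324, -0.095, 0.848, 1.637]
[ 597.21288894 -267.06962989  257.11879029]
4 err 0.0 0.0 [ 0.27  0.3  -0.57  2.16  0.84  0.75  0.54]
9 err 0.0 0.0 [ 0.62  0.33 -0.56  1.95  0.22  0.92  0.65]
9 err 0.0 0.0 [ 0.65  0.43 -0.31  1.81  0.16  0.92  0.14]
6 err 0.0 0.0 [ 0.87  0.87 -0.53  1.39 -0.18  1.18  0.42]
3 err 0.0 0.0 [ 0.79  0.96 -0.53  1.53 -0.18  0.92  0.42]
2 err 0.0 0.0 [ 0.82  0.92 -0.54  1.58 -0.19  0.91  0.43]
2 err 0.0 0.0 [ 0.84  0.9  -0.54  1.65 -0.2   0.88  0.45]
2 err 0.0 0.0 [ 0.89  0.88 -0.55  1.75 -0.2   0.82  0.49]
2 err 0.0 0.0 [ 0.91  0.9  -0.55  1.82 -0.19  0.74  0.52]
2 err 0.0 0.0 [ 0.92  0.95 -0.55  1.85 -0.18  0.68  0.55]
```

Call:
send_rows(
  rows=[
    [[-1.2, -2.2, -2.2, 0.13, 0.1, -0.03], [-2.4, -4.4, -4.4, 0.27, 0.2, -0.06], [-2.4, -4.4, -4.4, 0.27, 0.2, -0.06], [-2.4, -4.4, -4.4, 0.27, 0.2, -0.06], [-2.4, -7, -5, 0.24, 0.29, 0.2], [-2.4, -9.5, -6, 0.21, 0.38, 0.45], [-2.4, -12.6, -6.6, 0.18, 0.47, 0.73], [-2.4, -12.6, -6.6, 0.18, 0.47, 0.73], [-2.4, -12.6, -6.6, 0.18, 0.47, 0.73], [-2.4, -12.6, -6.6, 0.18, 0.47, 0.73]],
  ],
  grip=60,
)

```text
clock: 21.55
eef_pos: [453.1, -122.7, 346.0]
tool_rot: [-3.136, -0.008, 2.261]
force: [0.8, 0.0, 0.0]
width: 65.3
gripper_force: 0.0
```

Run:
```python
from kb import *
P=np.array
wl=[(P([470,-250,330.]),lean(0,0,Yk)),(tgt(kn(53.7),Rk)-120*Rk[:,2],Rk)]
for x in wl: pr(s,*x)
sim(s["qpos"],wl)
```

```text
21.55 [ 453.09534689 -122.65418703  345.96418331] [ 0.47  0.34 -0.35  1.93  0.14  0.91  0.74] [0.82676901 0.01341424 0.00407278] 65.29870230637445
[-10.912, -6.79, 1.549, -0.009, -0.005, 0.822]
[-20.383, 1.98, 8.707, -0.255, 0.56, 0.793]
9 err 0.0 0.0 [ 0.51  0.43 -0.11  1.81  0.06  0.91  0.24]
6 err 0.0 0.0 [ 0.78  0.84 -0.35  1.39 -0.32  1.2   0.53]
```

Call:
send_rows(
  rows=[
    [[-4, -2.4, 0.5, 0, 0, 0.15], [-8, -5, 1, 0, 0, 0.3], [-10.9, -6.8, 1.5, 0, 0, 0.45], [-14, -5, 4, -0.08, 0.17, 0.6], [-17, -2, 6, -0.16, 0.34, 0.7], [-19, 0, 8, -0.22, 0.48, 0.78], [-20.4, 2, 8.7, -0.26, 0.56, 0.79], [-20.4, 2, 8.7, -0.26, 0.56, 0.79], [-20.4, 2, 8.7, -0.26, 0.56, 0.79], [-20.4, 2, 8.7, -0.26, 0.56, 0.79]],
  ],
)

```text
clock: 22.55
eef_pos: [597.5, -265.3, 257.0]
tool_rot: [3.135, -0.599, 1.451]
force: [0.5, 0.6, 1.1]
width: 65.3
gripper_force: 0.0
```

Run:
```python
from kb import *
wl=[(tgt(kn(53.7),Rk)-90*Rk[:,2],Rk),(tgt(kn(53.7),Rk),Rk)]
for x in wl: pr(s,*x)
d=ctrl.get_image("wrist"); T=np.eye(4);T[:3,:3]=toolR(s["tool_rot"]);T[:3,3]=s["eef_pos"]
c=cam(d,T@np.array(d["mount"])); u=proj(c,kn(53.7))[0]; print("pred",u)
g=d["pixels"].max(2); 
x,y=u.astype(int); cr=g[max(0,y-45):y+45,max(0,x-45):x+45]; 
im=cv2.resize(d["pixels"][:,:,::-1],(768,576),interpolation=3); cv2.circle(im,tuple(int(k) for k in u*1.5),3,(0,0,255),-1); cv2.imwrite("pics/w3.png",im)
# all static cams: knob measure by dark blob near prediction
import numpy as np
for n in("scene","side"):
    e=ctrl.get_image(n); cc=cam(e); v=proj(cc,kn(53.7))[0]; X,Y=v.round().astype(int); q=e["pixels"][Y-9:Y+10,X-9:X+10].max(2); m=q<45; ys,xs=np.nonzero(m); print(n,v,m.sum(),xs.mean()+X-9,ys.mean()+Y-9)
    np.save(n+"_k.npy",q)
```

```text
22.55 [ 597.50939474 -265.27560462  256.99372624] [ 0.76  0.84 -0.32  1.39 -0.34  1.19  0.56] [0.497405   0.6488162  1.13260704] 65.34763607580007
[-0.141, -0.005, 2.887, -0.001, 0.001, 0.01]
[-0.133, 0.001, 11.887, -0.001, 0.001, 0.01]
pred [255.71925306 194.42236989]
scene [182.91542864 252.36574911] 41 181.58536585365854 252.41463414634148
side [246.29562621 146.2007531 ] 6 247.33333333333331 145.66666666666666
```

View pics/w3.png

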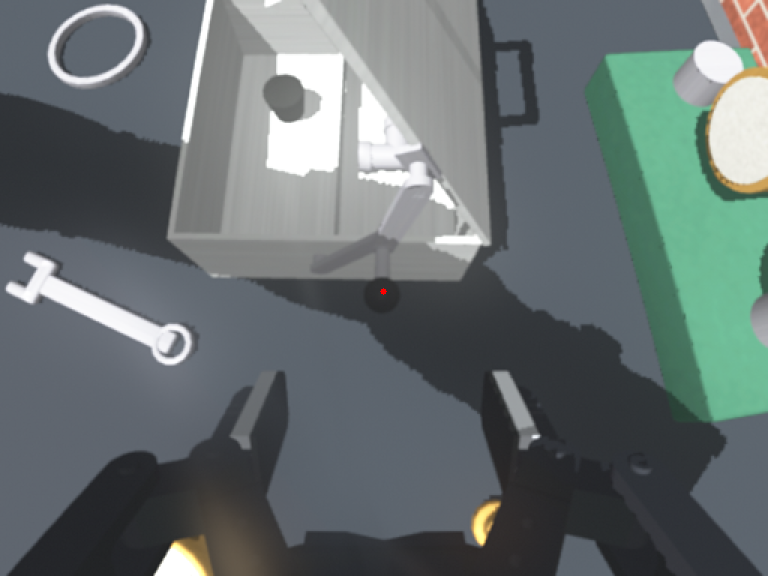

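The last view shows the tee flat in the rear compartment and the knob at (381,295), within 2 mm of its predicted position. Next I take the knob.

Call:
send_rows(
  rows=[
    [[-0.1, 0, 4, 0, 0, 0], [-0.15, 0, 8, 0, 0, 0], [-0.15, 0, 10, 0, 0, 0], [-0.15, 0, 11.5, 0, 0, 0], [-0.15, 0, 11.5, 0, 0, 0], [-0.15, 0, 11.5, 0, 0, 0]],
  ],
)

```text
clock: 23.3
eef_pos: [607.2, -201.2, 163.6]
tool_rot: [3.131, -0.599, 1.455]
force: [0.0, 0.3, 0.2]
width: 65.3
gripper_force: 0.0
```

Run:
```python
from kb import *
pr(s,tgt(kn(53.7),Rk)-4*Rk[:,2],Rk)
```

```text
23.3 [ 607.18342272 -201.20196458  163.63766777] [ 0.69  0.92 -0.34  1.53 -0.36  0.95  0.58] [0.01817265 0.32568821 0.18895455] 65.2943306212448
[-0.217, -0.124, 0.124, 0.001, 0.001, 0.013]
```

Call:
send_rows(
  rows=[
    [[-0.25, -0.12, 0.1, 0, 0, 0], [-0.25, -0.12, 0.1, 0, 0, 0], [-0.25, -0.12, 0.1, 0, 0, 0]],
  ],
)

```text
clock: 23.6
eef_pos: [605.4, -203.7, 160.7]
tool_rot: [3.132, -0.6, 1.452]
force: [-0.5, -0.7, 0.4]
width: 65.2
gripper_force: 0.0
```

Call:
send_rows(
  rows=[
    [[0, 0, 0, 0, 0, 0], [0, 0, 0, 0, 0, 0], [0, 0, 0, 0, 0, 0], [0, 0, 0, 0, 0, 0], [0, 0, 0, 0, 0, 0], [0, 0, 0, 0, 0, 0]],
  ],
  grip=255,
)

```text
clock: 24.2
eef_pos: [604.6, -202.9, 160.3]
tool_rot: [3.135, -0.601, 1.452]
force: [-5.3, -1.7, 4.6]
width: 16.5
gripper_force: 58.5
```

Run:
```python
from kb import *
pr(s,tgt(kn(53.7),Rk)-4*Rk[:,2],Rk)
k0=np.array([-5+72.6*np.cos(np.radians(53.7)),55+72.6*np.sin(np.radians(53.7))])
R=toolR(s["tool_rot"])
from scipy.optimize import brentq
# folded angle and the speeds: knob angle for lid th
def lid(deg):
    k=np.array([-5+72.6*np.cos(np.radians(deg)),55+72.6*np.sin(np.radians(deg))])
    H=np.array([100,85.]); v=k-H; D=np.hypot(*v); ca=(D*D+110**2-72.6**2)/(2*D*110)
    base=np.arctan2(v[1],-v[0]); return base+np.arccos(np.clip(ca,-1,1)),base-np.arccos(np.clip(ca,-1,1))
for d in(53.7,60,65,70,80,90,100,110,120,130,140,150,160,170,175,178,180,182,185):
    k=bw((-5+72.6*np.cos(np.radians(d)),-152,55+72.6*np.sin(np.radians(d))))-bw((k0[0],-152,k0[1]))
    print(d,np.round(lid(d),3),(R.T@k/10).round(2))
```

```text
24.2 [ 604.56364257 -202.92732474  160.29851117] [ 0.7   0.93 -0.34  1.53 -0.36  0.95  0.59] [-5.2659245  -1.69771397  4.63897264] 16.54393364924878
[0.138, 0.117, -0.036, -0.001, -0.001, 0.011]
53.7 [ 1.131 -0.269] [0. 0. 0.]
60 [ 1.163 -0.271] [ 0.25 -0.67 -0.36]
65 [ 1.17  -0.272] [ 0.43 -1.23 -0.6 ]
70 [ 1.163 -0.273] [ 0.57 -1.81 -0.8 ]
80 [ 1.119 -0.275] [ 0.77 -3.03 -1.07]
90 [ 1.047 -0.276] [ 0.84 -4.29 -1.16]
100 [ 0.956 -0.278] [ 0.79 -5.55 -1.07]
110 [ 0.851 -0.279] [ 0.62 -6.78 -0.8 ]
120 [ 0.737 -0.28 ] [ 0.33 -7.93 -0.36]
130 [ 0.616 -0.281] [-0.07 -8.97  0.24]
140 [ 0.49  -0.283] [-0.56 -9.87  0.98]
150 [ 0.36  -0.285] [ -1.14 -10.6    1.84]
160 [ 0.228 -0.288] [ -1.78 -11.14   2.78]
170 [ 0.096 -0.293] [ -2.47 -11.47   3.79]
175 [ 0.031 -0.296] [ -2.82 -11.56   4.31]
178 [-0.008 -0.299] [ -3.04 -11.59   4.62]
180 [-0.033 -0.301] [ -3.18 -11.59   4.83]
182 [-0.058 -0.304] [ -3.32 -11.59   5.04]
185 [-0.095 -0.309] [ -3.54 -11.57   5.35]
```

Call:
send_rows(
  rows=[
    [[0.13, -0.33, -0.19, 0, 0, 0], [0.25, -0.67, -0.36, 0, 0, 0], [0.43, -1.23, -0.6, 0, 0, 0], [0.57, -1.81, -0.8, 0, 0, 0], [0.68, -2.41, -0.95, 0, 0, 0], [0.77, -3.03, -1.07, 0, 0, 0], [0.81, -3.53, -1.12, 0, 0, 0], [0.84, -4.04, -1.16, 0, 0, 0], [0.84, -4.54, -1.15, 0, 0, 0], [0.83, -5.05, -1.12, 0, 0, 0]],
  ],
)

```text
clock: 25.2
eef_pos: [556.5, -196.6, 176.0]
tool_rot: [3.128, -0.6, 1.454]
force: [-0.9, -2.2, -0.8]
width: 16.2
gripper_force: 59.5
```

```bash
cat > ck.py <<'E'
from kb import *
R=toolR(s["tool_rot"]); G0=s["eef_pos"]+58*R[:,2]-np.array(0)
b=Rz(BA).T@(G0-[BX,BY,0]); print("grip in bin",b.round(1),"angle",np.degrees(np.arctan2(b[2]-55,b[0]+5)).round(1),"r",np.hypot(b[2]-55,b[0]+5).round(1))
for n in("scene","side"):
    e=ctrl.get_image(n); np.save(n+"_now.npy",e["pixels"])
import sys
d0=float(sys.argv[1])
for d in map(float,sys.argv[2:]):
    print(d,(R.T@(kn(d)-kn(d0))/10).round(2).tolist())
E
python3 ck.py 96 100 105 110 115 120 125 130 135 140 145 150 155 160 164 168 172 175 177 178 179 180
```

```text
25.2 [ 556.51838049 -196.58981261  176.04086632] [ 0.75  0.86 -0.36  1.67 -0.38  0.9   0.63] [-0.87076949 -2.23843619 -0.81601012] 16.162116534695095
grip in bin [ -11.3 -153.   128.2] angle 94.9 r 73.5
100.0 [-0.03, -0.5, 0.06]
105.0 [-0.1, -1.12, 0.17]
110.0 [-0.2, -1.73, 0.32]
115.0 [-0.33, -2.32, 0.52]
120.0 [-0.49, -2.88, 0.75]
125.0 [-0.68, -3.42, 1.03]
130.0 [-0.89, -3.93, 1.35]
135.0 [-1.12, -4.4, 1.7]
140.0 [-1.38, -4.83, 2.08]
145.0 [-1.66, -5.22, 2.49]
150.0 [-1.96, -5.57, 2.93]
155.0 [-2.27, -5.87, 3.4]
160.0 [-2.6, -6.12, 3.88]
164.0 [-2.87, -6.28, 4.27]
168.0 [-3.15, -6.41, 4.68]
172.0 [-3.43, -6.5, 5.09]
175.0 [-3.64, -6.55, 5.4]
177.0 [-3.78, -6.57, 5.61]
178.0 [-3.85, -6.57, 5.71]
179.0 [-3.93, -6.58, 5.82]
180.0 [-4.0, -6.58, 5.92]
```

Call:
send_rows(
  rows=[
    [[-0.03, -0.5, 0.06, 0, 0, 0], [-0.1, -1.12, 0.17, 0, 0, 0], [-0.2, -1.73, 0.32, 0, 0, 0], [-0.33, -2.32, 0.52, 0, 0, 0], [-0.49, -2.88, 0.75, 0, 0, 0], [-0.68, -3.42, 1.03, 0, 0, 0], [-0.89, -3.93, 1.35, 0, 0, 0], [-1.0, -4.17, 1.52, 0, 0, 0], [-1.12, -4.4, 1.7, 0, 0, 0], [-1.38, -4.83, 2.08, 0, 0, 0]],
  ],
)

```text
clock: 26.3
eef_pos: [507.2, -189.7, 148.7]
tool_rot: [3.133, -0.601, 1.453]
force: [-4.5, -0.4, -0.5]
width: 16.7
gripper_force: 62.0
```

```bash
python3 ck.py 140 143 146 149 152 155 158 160 162 164 166 168 170 171 172 173 174 175 176 177 178
```

```text
26.3 [ 507.20136253 -189.69121277  148.65483638] [ 0.8   0.86 -0.38  1.8  -0.38  0.79  0.7 ] [-4.47824658 -0.37087498 -0.51428741] 16.66350860387477
grip in bin [ -61.4 -152.6  100.8] angle 140.9 r 72.7
143.0 [-0.17, -0.24, 0.25]
146.0 [-0.34, -0.46, 0.5]
149.0 [-0.52, -0.67, 0.76]
152.0 [-0.7, -0.86, 1.04]
155.0 [-0.89, -1.03, 1.32]
158.0 [-1.09, -1.18, 1.61]
160.0 [-1.22, -1.28, 1.8]
162.0 [-1.35, -1.36, 2.0]
164.0 [-1.49, -1.44, 2.2]
166.0 [-1.63, -1.5, 2.4]
168.0 [-1.77, -1.56, 2.6]
170.0 [-1.91, -1.61, 2.81]
171.0 [-1.98, -1.63, 2.91]
172.0 [-2.05, -1.65, 3.01]
173.0 [-2.12, -1.67, 3.12]
174.0 [-2.19, -1.69, 3.22]
175.0 [-2.26, -1.7, 3.33]
176.0 [-2.33, -1.71, 3.43]
177.0 [-2.4, -1.72, 3.53]
178.0 [-2.48, -1.72, 3.64]
```

Call:
send_rows(
  rows=[
    [[-0.17, -0.24, 0.25, 0, 0, 0], [-0.34, -0.46, 0.5, 0, 0, 0], [-0.52, -0.67, 0.76, 0, 0, 0], [-0.7, -0.86, 1.04, 0, 0, 0], [-0.89, -1.03, 1.32, 0, 0, 0], [-1.09, -1.18, 1.61, 0, 0, 0], [-1.22, -1.28, 1.8, 0, 0, 0], [-1.35, -1.36, 2.0, 0, 0, 0], [-1.49, -1.44, 2.2, 0, 0, 0], [-1.63, -1.5, 2.4, 0, 0, 0]],
  ],
)

```text
clock: 27.4
eef_pos: [491.6, -188.3, 118.5]
tool_rot: [3.136, -0.6, 1.45]
force: [-7.1, -2.0, -3.0]
width: 16.2
gripper_force: 60.3
```

```bash
python3 ck.py 166 168 169 170 171 172 173 174 175 176 177 178 179 180
```

```text
27.4 [ 491.55057827 -188.28376924  118.52405727] [ 0.82  0.9  -0.38  1.85 -0.38  0.72  0.74] [-7.12147984 -1.95920653 -2.95304793] 16.233548796356043
grip in bin [ -77.2 -153.3   70.7] angle 167.8 r 73.8
168.0 [-0.14, -0.06, 0.2]
169.0 [-0.21, -0.08, 0.31]
170.0 [-0.28, -0.11, 0.41]
171.0 [-0.35, -0.13, 0.51]
172.0 [-0.42, -0.15, 0.62]
173.0 [-0.49, -0.17, 0.72]
174.0 [-0.56, -0.18, 0.82]
175.0 [-0.63, -0.19, 0.93]
176.0 [-0.7, -0.2, 1.03]
177.0 [-0.78, -0.21, 1.14]
178.0 [-0.85, -0.22, 1.24]
179.0 [-0.92, -0.22, 1.35]
180.0 [-0.99, -0.22, 1.45]
```

Call:
send_rows(
  rows=[
    [[-0.07, -0.05, 0.1, 0, 0, 0], [-0.14, -0.1, 0.2, 0, 0, 0], [-0.21, -0.13, 0.31, 0, 0, 0], [-0.28, -0.16, 0.41, 0, 0, 0], [-0.35, -0.19, 0.51, 0, 0, 0], [-0.42, -0.21, 0.62, 0, 0, 0], [-0.49, -0.23, 0.72, 0, 0, 0], [-0.53, -0.24, 0.77, 0, 0, 0], [-0.56, -0.25, 0.82, 0, 0, 0], [-0.6, -0.26, 0.88, 0, 0, 0]],
  ],
)

```text
clock: 28.5
eef_pos: [489.9, -188.1, 108.0]
tool_rot: [3.134, -0.6, 1.45]
force: [-5.3, -1.5, -4.0]
width: 16.6
gripper_force: 60.3
```

Call:
send_rows(
  rows=[
    [[-0.03, 0, 0.05, 0, 0, 0], [-0.07, 0, 0.1, 0, 0, 0], [-0.1, 0, 0.15, 0, 0, 0], [-0.14, 0, 0.2, 0, 0, 0], [-0.14, 0, 0.2, 0, 0, 0]],
  ],
)

```text
clock: 29.0
eef_pos: [489.7, -188.0, 105.6]
tool_rot: [3.135, -0.6, 1.45]
force: [-5.6, -1.0, -3.7]
width: 16.3
gripper_force: 60.3
```

```bash
python3 ck.py 177 178 179 180
```

```text
29.0 [ 489.68518593 -188.01186377  105.55424587] [ 0.82  0.92 -0.38  1.85 -0.38  0.7   0.75] [-5.57847513 -1.03031346 -3.73425495] 16.2743557009982
grip in bin [ -79.  -153.3   57.7] angle 177.9 r 74.0
178.0 [-0.07, -0.01, 0.1]
179.0 [-0.14, -0.01, 0.21]
180.0 [-0.21, -0.01, 0.31]
```

Call:
send_rows(
  rows=[
    [[-0.03, 0, 0.05, 0, 0, 0], [-0.07, 0, 0.1, 0, 0, 0], [-0.1, 0, 0.15, 0, 0, 0], [-0.14, 0, 0.2, 0, 0, 0], [-0.14, 0, 0.2, 0, 0, 0]],
  ],
)

```text
clock: 29.6
eef_pos: [489.9, -188.0, 104.2]
tool_rot: [3.134, -0.601, 1.45]
force: [-7.3, -3.1, 4.7]
width: 16.9
gripper_force: 61.0
```

Call:
send_rows(
  rows=[
    [[-0.03, 0, 0.05, 0, 0, 0], [-0.07, 0, 0.1, 0, 0, 0], [-0.07, 0, 0.1, 0, 0, 0]],
  ],
)

```text
clock: 29.9
eef_pos: [489.9, -188.0, 103.5]
tool_rot: [3.134, -0.601, 1.451]
force: [-8.5, -3.9, 9.1]
width: 16.3
gripper_force: 61.3
```

```bash
python3 ck.py 178 | head -2
python3 - <<'E'
# compare flap region with the initial shut picture
import numpy as np,cv2
from h import *
for n in("scene","side"):
    a=dict(np.load(n+".npz"))["pixels"].astype(int); b=np.load(n+"_now.npy").astype(int); c=load(n)
    for p in[(-100,-110,91),(-100,110,91),(-75,42,127)]:
        u=proj(c,bw(p))[0].round().astype(int); A=a[u[1]-7:u[1]+8,u[0]-7:u[0]+8].sum(2).astype(np.float32);B=b[u[1]-10:u[1]+11,u[0]-10:u[0]+11].sum(2).astype(np.float32)
        r=cv2.matchTemplate(B,A,cv2.TM_CCOEFF_NORMED); print(n,p,r.max().round(2),np.array(np.unravel_index(r.argmax(),r.shape))-3)
E
```

```text
29.9 [ 489.93590088 -187.96707688  103.47731683] [ 0.82  0.92 -0.38  1.85 -0.38  0.7   0.76] [-8.48379801 -3.85221383  9.10944   ] 16.302201646138645
grip in bin [ -78.7 -153.1   55.7] angle 179.5 r 73.7
scene (-100, -110, 91) 0.9 [0 1]
scene (-100, 110, 91) 0.99 [0 0]
scene (-75, 42, 127) 0.99 [0 0]
side (-100, -110, 91) 0.88 [ 3 -1]
side (-100, 110, 91) 0.98 [0 0]
side (-75, 42, 127) 0.99 [0 0]
```

The force rises against a firm stop, and the flap corners and handle match the initial shut picture exactly. Releasing and retreating.

Call:
send_rows(
  rows=[
    [[0.05, 0, -0.08, 0, 0, 0], [0.05, 0, -0.08, 0, 0, 0], [0.05, 0, -0.08, 0, 0, 0], [0.05, 0, -0.08, 0, 0, 0], [0.05, 0, -0.08, 0, 0, 0]],
  ],
  grip=110,
)

```text
clock: 30.5
eef_pos: [490.8, -187.6, 103.5]
tool_rot: [3.132, -0.601, 1.452]
force: [-0.2, 0.4, -0.4]
width: 48.5
gripper_force: 0.0
```

Call:
send_rows(
  rows=[
    [[0, 0, -2, 0, 0, 0], [0, 0, -5, 0, 0, 0], [0, 0, -9, 0, 0, 0], [0, 0, -13, 0, 0, 0], [0, 0, -16, 0, 0, 0], [0, 0, -16, 0, 0, 0], [0, 0, -16, 0, 0, 0]],
  ],
)

```text
clock: 31.2
eef_pos: [478.3, -277.2, 235.6]
tool_rot: [3.132, -0.6, 1.452]
force: [0.4, -0.6, 0.3]
width: 48.5
gripper_force: 0.0
```

```bash
python3 ck.py 178 | head -1
python3 - <<'E'
import numpy as np,cv2
from h import *
pts={"bin fl":(bw((-100,110,91)),8),"handle":(bw((-75,42,127)),8),"knob":(bw((-77,-152,55)),7),"wrench1":((448,-158,3),8),"wrench2":((322,-97,3),9),"rimb":((369,139,4),24),"rims":((622,297,4),20),"gauge":((438,-335,30),20),"plug":((672,-315,14),9)}
for n in("scene","side"):
    a=dict(np.load(n+".npz"))["pixels"].astype(np.float32).sum(2); b=np.load(n+"_now.npy").astype(np.float32).sum(2); c=load(n)
    for k,(p,h) in pts.items():
        x,y=proj(c,p)[0].round().astype(int); A=a[y-h:y+h+1,x-h:x+h+1];B=b[y-h-4:y+h+5,x-h-4:x+h+5]
        r=cv2.matchTemplate(B,A,cv2.TM_CCOEFF_NORMED); print(n,k,r.max().round(2),np.array(np.unravel_index(r.argmax(),r.shape))-4)
E
```

```text
31.2 [ 478.28398156 -277.22037449  235.63357749] [ 0.92  0.76 -0.34  1.67 -0.33  1.07  0.72] [ 0.38950026 -0.58672526  0.32517974] 48.45889353974426
scene bin fl 1.0 [0 0]
scene handle 1.0 [0 0]
scene knob 0.69 [-1  0]
scene wrench1 0.81 [-1  0]
scene wrench2 0.73 [0 1]
scene rimb 1.0 [0 0]
scene rims 1.0 [0 0]
scene gauge 0.76 [0 0]
scene plug 0.65 [3 4]
side bin fl 1.0 [0 0]
side handle 1.0 [0 0]
side knob 0.62 [-2  2]
side wrench1 0.9 [-1  0]
side wrench2 0.81 [ 0 -1]
side rimb 0.91 [0 0]
side rims 1.0 [0 0]
side gauge 0.69 [0 1]
side plug 0.86 [ 0 -2]
```

Everything is in place; the low scores come from the arm's shadow and the arm blocking the view. Handing in.

```bash
python3 -c "
from cell import ctrl
print(ctrl.finish_job())"
```

```text
the job is handed in; nothing more can be done
None
```

I handed the job in at 31.2 s: the steel tee was seen lying flat in the rear compartment before closing, and the stay was drawn over and the flap eased shut without slamming. The flap's final pictures match the starting ones, and no bystander shows a clear shift, though the arm or its shadow partly hid some of them.

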